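# Change over a tabletop proof press: new block, packing and roller setting

### The job

Change the proof press over to the new block: lift the old block off the bed's two pins and lay it flat in the white tray, then thread every packing board lying on the table over the pins and the new block, face up, on top of them, all pressed down flat. Only then click the lever on top of the press down to the right setting, six notches from the top one less one for each packing board, without going past it, so that the roller stands just clear of the block; leave the other things on the table alone.

Things in the scene. Friction and masses are not known exactly. Their poses are not given: they have to be found in the camera images.
- bed_pins (a point): Point on the press's steel bed, 32 mm above the table, midway between its two upright register pins: 9 mm thick, 42 mm tall with tapered tips, 80 mm apart along this point's x axis; z is up. The press (grey, 250 x 470 mm, 210 mm high, fixed) stands left of the table's middle, turned up to 0.1 rad; its roller and bridge begin 110 mm from here along +y; its foot ends 95 mm away along -y.
- oldblock_mid (a point): The old printing block: plywood 120 x 52 x 28 mm (x, y, z) with a black inked lino face, 0.13 kg, two 14 mm through holes at x = +-40 mm. At the start it sits alone on the register pins of the bed. The point is its centre, half-way up; x along its length, z towards its lino face.
- newblock_mid (a point): The new printing block: the same size, holes and weight as the old one, with a clean grey lino face; lies face up on the table. The point is its centre, half-way up; x along its length, z towards its face. It may be put on either way round.
- newblock_top (a point): Centre of the new block's lino face (14 mm above its centre).
- tray_in (a point): White open tray, fixed, 165 x 130 mm (x, y) outside, walls 4 mm thick and 20 mm high. The point is the centre of its inner floor, 4 mm above the table; x along its longer side, z up.
- lever (a joint): Indexed thumb lever on the press's bridge, swinging level about an upright pivot. Seven notches 0.2 rad apart, starting in one of the upper two: 0 = top notch (roller fully up), 1.2 = bottom notch. The value grows as the knob swings anticlockwise seen from above, towards the pins. Pushed past half-way (about 6 N at the knob) it springs into the next and stays. Right value: 0.2 x (6 minus the number of boards).
- lever_knob (a point): Upright black knob at the lever's free end, 24 mm in diameter, standing from 220 to 267 mm above the table; the point is on its axis, 250 mm above the table.
- lever_pivot (a point): Point on the lever's upright pivot axis, at the same height as lever_knob; the knob circles it at 120 mm.
- roller_low (a point): Lowest line of the steel roller, at its middle; z is up. Each lever notch lowers it by 8 mm, the thickness of one packing board; the bottom notch suits a block without packing. In the right notch it stands 1.5 mm above the level of the new block's face.
- inkjar: Jar of ink, 60 mm in diameter, 80 mm tall; origin under its centre. Not part of the job.
- brushpot: Glass pot, 72 mm in diameter, 100 mm tall, with brushes up to 200 mm; origin under its centre. Not part of the job.
- tape: Roll of paper tape, 80 mm in diameter, 24 mm high, lying flat; origin under its centre. Not part of the job.
- brayer: Hand ink roller, about 180 mm long, 40 mm high; origin at the underside, near its middle. Not part of the job.
- marker: Marker pen, 140 mm long, 17 mm thick, lying; origin under its middle. Not part of the job.
- pastels: Flat open box of pastels, 100 x 65 x 22 mm; origin under its centre. Not part of the job.
- board1_mid (a point): Packing board, plain brown wood, 120 x 52 x 8 mm, 45 g, with two 14 mm holes at x = +-40 mm; lies flat on the table. Two to four boards are there; absent ones read None. The point is its centre, half-way up; x along its length, z normal to it. All boards are alike and may lie in any order and either way round.
- board2_mid (a point): Packing board, plain brown wood, 120 x 52 x 8 mm, 45 g, with two 14 mm holes at x = +-40 mm; lies flat on the table. Two to four boards are there; absent ones read None. The point is its centre, half-way up; x along its length, z normal to it. All boards are alike and may lie in any order and either way round.
- board3_mid (a point): Packing board, plain brown wood, 120 x 52 x 8 mm, 45 g, with two 14 mm holes at x = +-40 mm; lies flat on the table. Two to four boards are there; absent ones read None. The point is its centre, half-way up; x along its length, z normal to it. All boards are alike and may lie in any order and either way round.
- board4_mid (a point): Packing board, plain brown wood, 120 x 52 x 8 mm, 45 g, with two 14 mm holes at x = +-40 mm; lies flat on the table. Two to four boards are there; absent ones read None. The point is its centre, half-way up; x along its length, z normal to it. All boards are alike and may lie in any order and either way round.
Mind the look-alikes: they are no part of the job. What is shaped like the part that bears board3_mid but black is not meant.

How it is judged:
By the outcome, as a careful person would: the job done as asked, in the order asked, and still so for the second after the job is handed in, with the robot touching nothing.
Of board1, board2, board3, board4 only 2 to 4 are there at a start; the rules pass over those that are not, and their reading is None.
At some moment in a run one of board1, board2, board3, board4, newblock may be knocked a few centimetres aside while the robot is not near it.
Once in a run the grip may slacken for a moment while it holds something.
It also fails if it takes over 210 s, if anything falls off the work surface, if the arm or the gripper's body presses on something with over 40 N, if the wrist force passes 120 N, or if a joint passes its speed limit or range.

### The arm

A 7-joint arm with a two-finger parallel gripper is mounted at the origin on the work surface. World frame = base frame: x ahead of the robot, y to its left, z up, the work surface at z = 0. Lengths are in m, angles in rad, forces in N, time in s.
With the tool pointing down it reaches from about 0.375 to 0.925 m from the base axis. Payload 3.1 kg.
Tool frame: the origin (TCP) lies at the very end of the fingers, on their centre line; the grasp point (between the pads) lies 19 mm behind it; z points along the fingers, y is the line along which they close (so a half turn about z gives the same grasp; the last joint's range is limited). The gripper opens to 85 mm and grips with 20 to 120 N. Pads are 22 mm wide; open, the fingers measure 114 mm over their backs; the gripper's body (76 mm by 85 mm) begins 54 mm behind the grasp point. The pads swing forward as they close: fully open they stand 13 mm farther back than shut.
Start: joints at [1.175, 0.383, 0.044, 1.598, -0.018, 1.161, -0.05], TCP at [0.191, -0.621, 0.231] pointing down, gripper open.
Joint ranges: [-2.61, 2.61], [-0.41, 2.15], [-1.48, 1.57], [0, 2.5], [-1.57, 4.71], [0.05, 1.97], [-2.85, 2.85]. Speed limits (rad/s): [2.79, 2.79, 3.14, 3.14, 3.14, 3.14, 3.14].

### API

Orientations are given as a unit quaternion [x, y, z, w].
In Python, from bench import * gives the robot as it stands.
- The arm moves only by the tool apply_moves, never from a script. Its arguments are lists of equal length, an entry for each row: "translation": the shift along the tool's x, y, z in cm, a list of three; "twist": the turn about the tool's z in degrees. A call has 1 to 10 rows; each row is the pose to reach, as a shift and turn from the pose commanded when the call began, along the tool's axes at that moment; what a row does not reach only later rows make up. A row lasts 1/8 s, in which the tool goes at most 62.5 mm and 10.7 degrees, less where a joint would pass 70% of its speed; a pose out of reach is approached as far as the arm can. A call with a gripper value outside its range is refused whole. "fingers" is the finger opening in cm, from 0 to 8.54, set as the call begins (left out, the last holds). The fingers move at their own pace and stop on an object; "force" is the grip in N (left out, the last holds). Time passes only in rows, so rows that repeat a pose let the fingers close. It gives the time, the measured TCP pose, the force, the opening and the grip force at its end, in the units of the state.
- state(): the state, without advancing time (a new reading comes with each control period).
- capture(name): name is "side" or "top" or "wrist"; returns a dict with "color" (384x512x3 uint8, red, green, blue), "fovy" (degrees; the focal length in pixels is half the picture's height over the tangent of half this angle, whatever the lens; pixels are square), "cx", "cy" (the principal point, pixels), "eye" and "orientation" of the camera in the world. Camera axes: x right, y up, looking along -z (the intrinsics and any distortion apply to the point x, -y, -z); pixel columns grow to the right and rows downward; lengths in m; the calibration is good to about 2 mm. A picture is of the moment at which its call begins. There is no depth.
- close_job(): hands the job in; it is judged then, once.
Trained networks look in a picture, given as the dict that the camera call returned (one of the last four; its "shot" number tells which), for a name from the list of things; names that differ only in an ending like _2 or _b are one class to them, and where a whole thing is asked for, a point or a joint stands for the part that bears it (a point fixed in the world has none). Each returns a list of dicts, best first, with "p" (0 to 1); they miss things now and then, are a little off and sometimes report something else, mostly with a low value. They report only what shows in the picture. A call takes as long as a camera call. They do not tell look-alikes from the thing itself.
- outline_of(thing, picture): "mask" (384x512 bool, what is visible of it) and "box" ([centre column, centre row, width, height] in pixels, round what is visible of it).
The state is a dict: "clock": time; "q": joint angles; "joint_velocities": joint speeds; "joint_torque": joint torques, N m; "eef_pos": TCP position; "orientation": TCP orientation; "contact_force": force on the tool from outside, world axes, zero at the start; "wrist_torque": the same for the moment, N m; "width": opening from 0.0 (shut) to 1.0 (fully open); "grip_force": force on a finger pad.
Only numpy, scipy, OpenCV 4.12 (cv2) and the standard library are available. Lean on these libraries where they do the work, as an engineer would, in place of code of your own. Each camera call takes 0.05 s, during which the arm holds its last target. There are 200 camera calls.

## Working session

There is one attempt and no reset: what is moved stays moved. The work goes in short steps, Python scripts to look and compute and a tool call to move; the robot and the scene stay as the last step left them, time stands still between calls to the robot, and variables do not carry over. Pictures are saved under pics/ and viewed, at most 14 in all, crops included, and the job is handed in when it is done.

Besides the shell and the picture viewer there is one more tool, called after "Call:" in YAML: its name, and indented under it one key for each argument. apply_moves: Moves the arm, as the interface text tells. Its arguments: {"type":"object","properties":{"translation":{"type":"array","items":{"type":"array","items":{"type":"number"}}},"twist":{"type":"array","items":{"type":"number"}},"fingers":{"type":"number"},"force":{"type":"number"}},"required":["translation","twist"]}

```bash
mkdir -p pics; ls
cat > h.py <<'E'
from bench import *
import numpy as np, cv2
from scipy.spatial.transform import Rotation as R
def f(p): return 192/np.tan(np.radians(p['fovy'])/2)
def ray(p,u,v):
    d=np.array([(u-p['cx'])/f(p),-(v-p['cy'])/f(p),-1.]); return R.from_quat(p['orientation']).apply(d)
def at(p,u,v,z):
    d=ray(p,u,v); e=np.array(p['eye']); return e+d*(z-e[2])/d[2]
def proj(p,X):
    c=R.from_quat(p['orientation']).inv().apply(np.array(X)-p['eye']); return p['cx']+f(p)*c[...,0]/-c[...,2], p['cy']-f(p)*c[...,1]/-c[...,2]
def save(p,n,box=None,s=1):
    im=p['color'][:,:,::-1]
    if box: im=im[box[1]:box[3],box[0]:box[2]]
    cv2.imwrite('pics/'+n+'.png',cv2.resize(im,None,fx=s,fy=s,interpolation=cv2.INTER_CUBIC))
E
python3 - <<'E'
from h import *
s=state(); print(s)
a=capture('top'); b=capture('side'); 
for p in(a,b): print({k:v for k,v in p.items() if k!='color'})
save(a,'top0',s=1.5); save(b,'side0',s=1.5)
for n in ['board1_mid','newblock_mid','oldblock_mid','tray_in','lever','bed_pins','lever_knob','inkjar','tape','brushpot','brayer','marker','pastels']:
  for o in outline_of(n,a)[:8]:
    m=o['mask'].astype(np.uint8); r=cv2.minAreaRect(cv2.findNonZero(m)) if m.any() else None
    print(n,round(o['p'],2),np.round(o['box']),r, a['color'][o['mask']].mean(0).round())
E
```

```text
pics
{'clock': 0.0, 'q': array([ 1.17514305,  0.38382767,  0.04379662,  1.59959544, -0.01791991,
        1.16116434, -0.04988873]), 'joint_velocities': array([-0.00040666, -0.00026297,  0.00037162, -0.00057072,  0.00013237,
       -0.00112737,  0.00062518]), 'joint_torque': array([ 5.01470386e-04, -4.33464468e+01,  1.02449644e+00, -2.49514586e+01,
        1.04263061e-02,  1.13692667e-02,  4.97107795e-07]), 'eef_pos': array([ 0.19050036, -0.62047197,  0.22988133]), 'orientation': array([ 9.88921363e-01,  1.48434646e-01, -2.46123410e-04, -1.27806815e-03]), 'contact_force': array([-0.60975939, -0.21295779, -0.00239737]), 'wrist_torque': array([-0.03184856,  0.01630139,  0.02675048]), 'grip_force': 0.0, 'width': 1.0028299816448345}
{'fovy': 42.29313413829798, 'cx': 268.9056004866332, 'cy': 182.09368371451427, 'eye': array([ 0.34761714, -0.07496385,  1.40043516]), 'orientation': array([-0.06575049,  0.05106347,  0.70874264, -0.70053784]), 'shot': 1}
{'fovy': 45.67914154323604, 'cx': 258.33584663097406, 'cy': 189.23010223766138, 'eye': array([0.36014449, 0.82264673, 0.98863381]), 'orientat
[... 1891 characters left out ...]
1. 82. 82.]
brushpot 0.27 [294. 237.  18.  46.] ((292.0, 237.5), (43.0, 18.0), 90.0) [136. 108.  80.]
brayer 0.93 [183. 271.  55.  72.] ((189.69229125976562, 265.46148681640625), (42.1572151184082, 70.4469223022461), 33.6900634765625) [61. 50. 41.]
marker 0.54 [409. 172.  26.  48.] ((409.79412841796875, 170.3235321044922), (49.0485954284668, 7.202940464019775), 59.03623962402344) [46. 48. 48.]
pastels 0.72 [364. 127.  39.  36.] ((364.0000305175781, 126.99998474121094), (23.25510597229004, 35.77708435058594), 63.43495178222656) [113. 104. 100.]
pastels 0.37 [209. 187.  25.  48.] ((208.89401245117188, 186.6197052001953), (22.022491455078125, 45.3932991027832), 2.8624050617218018) [41. 39. 38.]
```

View pics/top0.png

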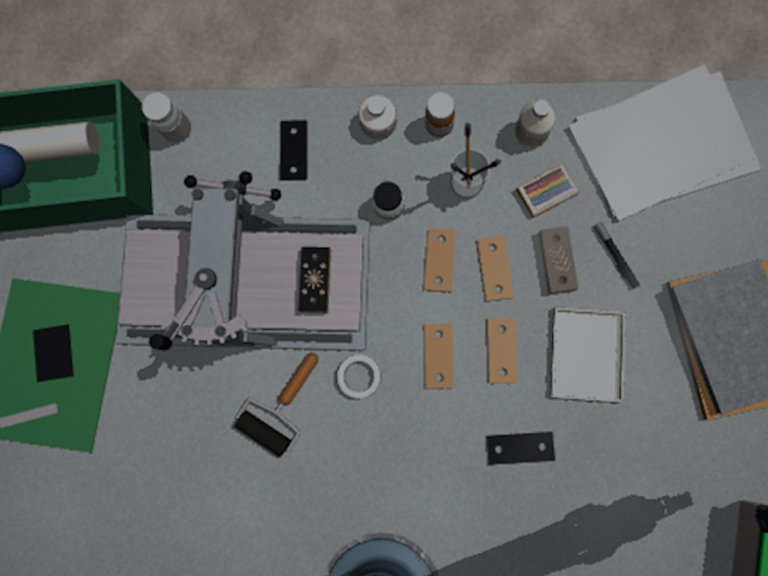

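View pics/side0.png

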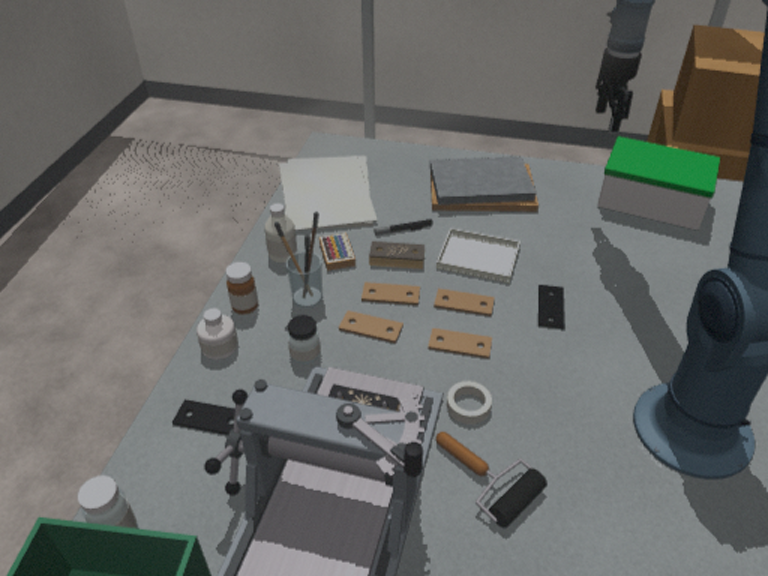

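Top view (1.5x): the brown two-hole boards are at (440,260), (495,268), (438,356) and (502,350). There are two black look-alikes at (293,150) and (521,448). The new block is at (558,260), the old one on the press at (314,280), the tray at (587,354), the knob at (160,342) and the pivot at (206,278). With four brown boards, the lever target is 0.4. The side view agrees.

```bash
cat >> h.py <<'E'
def yawof(s):
    m=R.from_quat(s['orientation']).as_matrix(); return np.arctan2(m[1,0],m[0,0])
def go(x,y,z,yaw,s=None):
    "shift in tool cm and twist deg from the present pose"
    s=s or state(); m=R.from_quat(s['orientation']).as_matrix()
    d=m.T@(np.array([x,y,z])-s['eef_pos'])*100
    t=-(yaw-yawof(s)); t=(t+np.pi/2)%np.pi-np.pi/2
    return d.round(2), round(np.degrees(t),1)
def segs(p,zt,amin=300,L=(.095,.15),W=(.04,.065),what='brown'):
    hsv=cv2.cvtColor(p['color'],cv2.COLOR_RGB2HSV)
    m=((hsv[...,0]>6)&(hsv[...,0]<22)&(hsv[...,1]>75)&(hsv[...,2]>60)).astype(np.uint8)
    return comps(p,m,zt,amin)
def comps(p,m,zt,amin=300):
    out=[]
    cs,_=cv2.findContours(m.astype(np.uint8),cv2.RETR_EXTERNAL,cv2.CHAIN_APPROX_NONE)
    for c in cs:
        if cv2.contourArea(c)<amin: continue
        w=np.array([at(p,u,v,zt)[:2] for u,v in c[:,0]])
        (x,y),(a,b),t=cv2.minAreaRect((w*1000).astype(np.float32))
        if a<b: a,b,t=b,a,t+90
        t=(t+90)%180-90
        out.append((round(x/1000,4),round(y/1000,4),round(a),round(b),round(t,1),c[:,0].mean(0).round()))
    return out
E
python3 - <<'E'
from h import *
a=capture('top')
print('boards');[print(o) for o in segs(a,.008)]
for n,z in [('newblock_mid',.028),('oldblock_mid',.06),('tray_in',.02)]:
    o=outline_of(n,a)[0]; print(n,comps(a,o['mask'],z,100))
print('knob',at(a,160/1.5,342/1.5,.26),'pivot',at(a,206/1.5,278/1.5,.23))
for n,(u,v) in dict(jar=(388,205),brush=(468,180),tape=(358,377)).items(): print(n,at(a,u/1.5,v/1.5,.0))
w=capture('wrist'); print({k:v for k,v in w.items() if k!='color'}); 
m=R.from_quat(state()['orientation']).as_matrix(); print('cam in tool',m.T@(w['eye']-state()['eef_pos']), (R.from_matrix(m).inv()*R.from_quat(w['orientation'])).as_matrix().round(2))
save(a,'crop0',(70,110,420,320),2.2)
E
```

```text
boards
(0.4244, -0.1101, 117, 50, -0.8, array([292., 237.]))
(0.4318, -0.2279, 117, 52, 0.1, array([334., 234.]))
(0.5885, -0.2196, 119, 51, 6.5, array([330., 179.]))
(0.6062, -0.1151, 119, 51, -5.0, array([293., 173.]))
newblock_mid [(0.5992, -0.3355, 119, 55, 5.1, array([372., 173.]))]
oldblock_mid [(0.5619, 0.1165, 119, 60, -0.8, array([209., 187.]))]
tray_in [(0.4224, -0.1097, 119, 50, -0.8, array([292., 238.]))]
knob [0.43564763 0.32387277 0.26      ] pivot [0.53951577 0.26468781 0.23      ]
jar [ 0.71583299 -0.01848411  0.        ]
brush [ 0.76345586 -0.17443267  0.        ]
tape [0.38620345 0.03967313 0.        ]
{'fovy': 63.63899984591537, 'cx': 258.39957393968956, 'cy': 192.23108255639528, 'eye': array([ 0.26468716, -0.59893314,  0.37365487]), 'orientation': array([-0.1241584 ,  0.09204806, -0.58776224,  0.79413311]), 'shot': 4}
cam in tool [ 0.07728094  0.00022084 -0.14237809] [[-0.    0.95  0.31]
 [ 1.    0.    0.  ]
 [ 0.    0.31 -0.95]]
```

View pics/crop0.png

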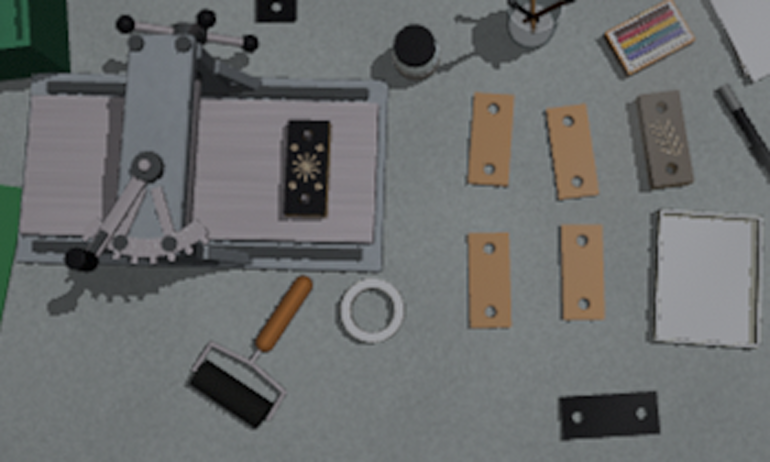

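Run:
```python
from h import *
print(go(.40,-.22,.23,np.radians(7))); print(go(.562,.1165,.2,np.radians(-.8)))
```

```text
(array([ 31.78, -32.23,   0.13]), np.float64(10.1))
(array([ 57.14, -59.65,   3.13]), np.float64(17.9))
```

Call:
apply_moves:
  translation:
    - [3,-3,0]
    - [7,-7,0]
    - [11,-11,0]
    - [15,-15,0]
    - [19,-19,0]
    - [23,-23,0]
    - [27,-27.5,0]
    - [31.5,-32,0]
    - [35.5,-36.5,0]
    - [39.5,-41,0]
  twist: [1,2,4,6,8,10,12,14,16,17.9]
  fingers: 8.5

```text
clock: 2.25
eef_pos: [0.4488, -0.1118, 0.2318]
orientation: [1.0, -0.008, 0.001, 0.0]
contact_force: [0.6, 0.2, -0.5]
width: 0.996
grip_force: 0.0
```

Run:
```python
from h import *
print(state()['eef_pos'],go(.562,.1165,.2,np.radians(-.8)))
```

```text
[ 0.4488331  -0.11178382  0.23182209] (array([ 10.95, -23.01,   3.18]), np.float64(-0.1))
```

Call:
apply_moves:
  translation:
    - [2.2,-4.5,0.5]
    - [4.4,-9,1]
    - [6.6,-14,1.6]
    - [8.8,-19,2.4]
    - [10.95,-23,3.2]
    - [10.95,-23,3.2]
    - [10.95,-23,3.2]
  twist: [0,0,0,0,0,0,0]

```text
clock: 3.12
eef_pos: [0.5607, 0.1141, 0.1991]
orientation: [1.0, -0.007, -0.0, 0.0]
contact_force: [0.4, -0.4, 0.3]
width: 0.996
grip_force: 0.0
```

Run:
```python
from h import *
s=state();w=capture('wrist');save(w,'w1',s=1.4)
print(s['eef_pos'])
o=outline_of('oldblock_mid',w)
for k in o[:2]: print(k['p'],k['box'],comps(w,k['mask'],.06))
```

```text
[0.56069988 0.11408056 0.1990746 ]
0.67 [257.4, 172.6, 61.1, 130.6] [(0.5654, 0.1162, 121, 52, -2.7, array([255., 169.]))]
```

View pics/w1.png

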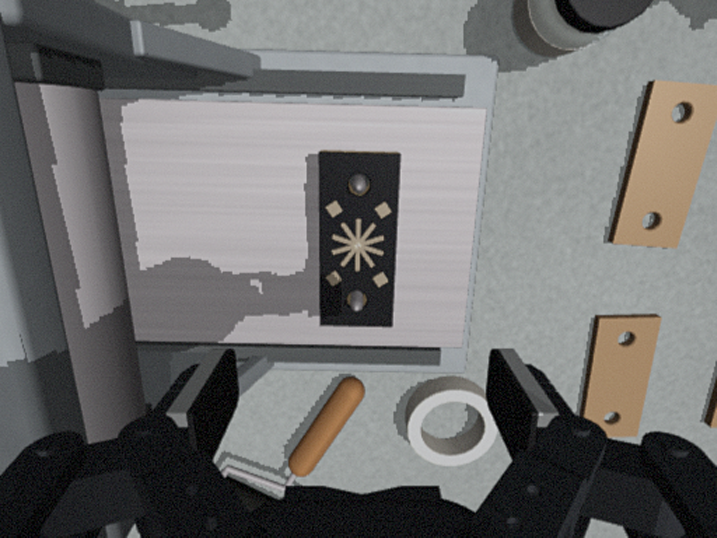

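Wrist view (1.4x): old block centred at (358,240), pin tips at (359,184) and (357,300).

Run:
```python
from h import *
w=capture('wrist')
A=at(w,359.5/1.4,182.5/1.4,.073);B=at(w,356.5/1.4,299/1.4,.073);d=A-B
print(A,B,(A+B)/2,np.linalg.norm(d),np.degrees(np.arctan2(d[1],d[0])))
print(go(.565,.1155,.037,np.radians(-1.5)))
```

```text
[0.60768253 0.11272017 0.073     ] [0.5311478  0.11627085 0.073     ] [0.56941517 0.11449551 0.073     ] 0.07661705094411526 -2.656222807363297
(array([ 0.41, -0.31, 16.24]), np.float64(0.5))
```

Call:
apply_moves:
  translation:
    - [0.3,-0.15,4]
    - [0.5,-0.2,8]
    - [0.5,-0.2,12]
    - [0.5,-0.2,14.5]
    - [0.5,-0.2,16.2]
    - [0.5,-0.2,16.2]
  twist: [1,1.7,1.7,1.7,1.7,1.7]

```text
clock: 4.03
eef_pos: [0.5651, 0.1156, 0.0364]
orientation: [1.0, -0.023, -0.001, 0.0]
contact_force: [0.5, 0.1, 0.2]
width: 0.997
grip_force: 0.0
```

Call:
apply_moves:
  translation:
    - [0,0,0]
    - [0,0,0]
    - [0,0,0]
    - [0,0,0]
    - [0,0,0]
    - [0,0,0]
  twist: [0,0,0,0,0,0]
  fingers: 4.5
  force: 40

```text
clock: 4.78
eef_pos: [0.5674, 0.1171, 0.039]
orientation: [1.0, -0.022, 0.002, -0.0]
contact_force: [-1.3, -1.5, 6.2]
width: 0.602
grip_force: 44.5
```

Call:
apply_moves:
  translation:
    - [0,0,-1]
    - [0,0,-3]
    - [0,0,-6]
    - [0,0,-9]
    - [0,0,-12]
    - [0,0,-14]
    - [0,0,-14]
  twist: [0,0,0,0,0,0,0]

```text
clock: 5.65
eef_pos: [0.5672, 0.1173, 0.1796]
orientation: [1.0, -0.022, 0.002, -0.0]
contact_force: [0.7, -0.5, -0.2]
width: 0.599
grip_force: 43.6
```

Run:
```python
from h import *
a=capture('top'); w=capture('wrist'); save(w,'w2',s=1.4)
C=[at(a,70+u/2.2,110+v/2.2,.02) for u,v in [(658,211),(762,218),(755,347),(654,342)]]
C=np.array(C);c=C.mean(0);print(C.round(4),c)
d=C[1]-C[0];e=C[0]-C[3];print(np.linalg.norm(d),np.linalg.norm(e),np.degrees(np.arctan2(e[1],e[0])))
s=state();print(s['eef_pos'],s['width'],s['grip_force'],go(c[0],c[1],s['eef_pos'][2],np.arctan2(e[1],e[0])))
```

```text
[[ 0.5072 -0.3258  0.02  ]
 [ 0.4967 -0.4561  0.02  ]
 [ 0.3364 -0.4381  0.02  ]
 [ 0.3438 -0.3138  0.02  ]] [ 0.42103564 -0.38345015  0.02      ]
0.13075426132828333 0.16389912622666808 -4.187243191877043
[0.56518549 0.11648739 0.17664239] 0.5944090897819675 43.63067865371704 (array([-1.219e+01,  5.058e+01,  4.000e-02]), np.float64(1.6))
```

View pics/w2.png

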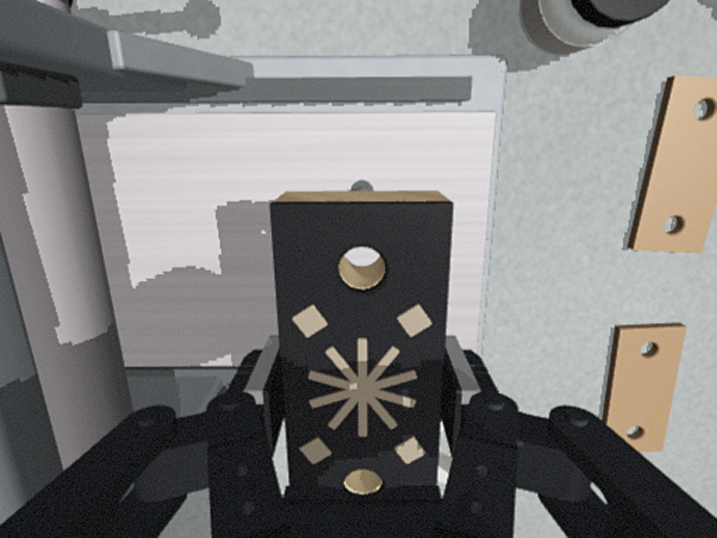

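Held block: its face and both holes are visible, (362,268) and (362,482), so held parts can be centred visually. Next, carry it to the tray.

Call:
apply_moves:
  translation:
    - [-1,4,0]
    - [-2.2,9,0]
    - [-3.5,14.5,0]
    - [-4.8,20,0]
    - [-6.2,25.5,0]
    - [-7.5,31,0]
    - [-8.8,36.5,0]
    - [-10.2,42,0]
    - [-11.5,47.5,0]
    - [-12.2,50.6,0]
  twist: [0,0,0.5,0.5,1,1,1.6,1.6,1.6,1.6]

```text
clock: 7.0
eef_pos: [0.4182, -0.3865, 0.1751]
orientation: [0.999, -0.039, -0.002, -0.001]
contact_force: [0.0, -0.1, -1.9]
width: 0.595
grip_force: 43.6
```

Call:
apply_moves:
  translation:
    - [0,0,2]
    - [0,0,6]
    - [0,0,10]
    - [0,0,12]
    - [0,0,12]
  twist: [0,0,0,0,0]

```text
clock: 7.62
eef_pos: [0.4199, -0.3817, 0.0548]
orientation: [0.999, -0.036, -0.002, -0.002]
contact_force: [-0.5, 0.5, -1.5]
width: 0.596
grip_force: 43.6
```

Run:
```python
from h import *
w=capture('wrist'); save(w,'w3',s=1.2)
s=state();print(s['eef_pos'],s['width'],s['grip_force'],s['contact_force'],go(.421,-.3835,.012,np.radians(-4.3)))
```

```text
[ 0.42136141 -0.38295001  0.05667613] 0.5996366921285474 43.578259348869324 [ 0.40455876  0.34182008 -0.33455929] (array([-0.03,  0.06,  4.47]), np.float64(0.2))
```

View pics/w3.png

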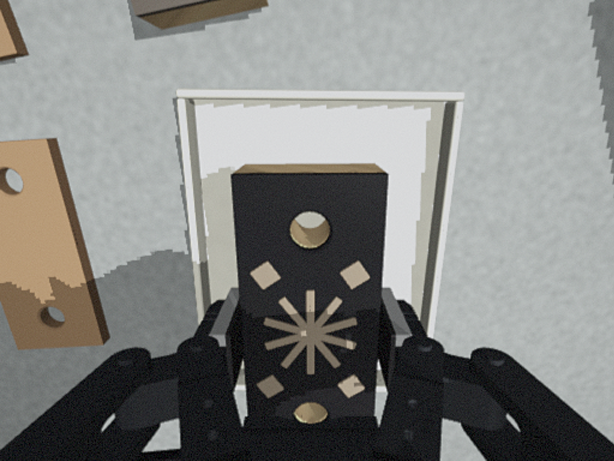

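The block is centred over the tray. Lower and release.

Call:
apply_moves:
  translation:
    - [0,0,1.5]
    - [0,0,3]
    - [0,0,4]
    - [0,0,4.4]
    - [0,0,4.4]
    - [0,0,4.4]
  twist: [0,0,0,0,0,0]

```text
clock: 8.43
eef_pos: [0.422, -0.3836, 0.0137]
orientation: [0.999, -0.036, 0.0, 0.0]
contact_force: [-0.1, 1.0, -1.8]
width: 0.601
grip_force: 43.6
```

Call:
apply_moves:
  translation:
    - [0,0,0]
    - [0,0,0]
    - [0,0,0]
  twist: [0,0,0]
  fingers: 6.4

```text
clock: 8.8
eef_pos: [0.4219, -0.3835, 0.0137]
orientation: [0.999, -0.036, 0.0, 0.0]
contact_force: [-0.2, 0.1, -0.1]
width: 0.749
grip_force: 0.0
```

Call:
apply_moves:
  translation:
    - [0,0,-2]
    - [0,0,-6]
    - [0,0,-11]
    - [0,0,-16]
    - [0,0,-19]
    - [0,0,-19]
  twist: [0,0,0,0,0,0]

```text
clock: 9.55
eef_pos: [0.4239, -0.385, 0.2084]
orientation: [0.999, -0.036, 0.004, 0.003]
contact_force: [-1.0, -0.3, -0.9]
width: 0.748
grip_force: 0.0
```

Run:
```python
from h import *
a=capture('top')
print('boards');[print(o) for o in segs(a,.008)]
for n,z in [('newblock_mid',.028),('oldblock_mid',.032)]:
    for o in outline_of(n,a)[:2]: print(n,o['p'],comps(a,o['mask'],z,100))
s=state();print(s['eef_pos'],s['width'],go(.423,-.225,.15,0))
```

```text
boards
(0.4244, -0.1101, 117, 50, -0.8, array([292., 237.]))
(0.4329, -0.2279, 115, 52, 0.1, array([334., 234.]))
(0.5885, -0.2196, 119, 51, 6.5, array([330., 179.]))
(0.6062, -0.1151, 119, 51, -5.0, array([293., 173.]))
newblock_mid 0.69 [(0.7165, -0.0177, 71, 57, -0.5, array([258., 134.]))]
newblock_mid 0.59 [(0.5986, -0.334, 123, 58, 6.6, array([371., 173.]))]
oldblock_mid 0.8 [(0.4185, -0.378, 120, 57, -3.1, array([390., 236.]))]
[ 0.42083081 -0.38272565  0.20256174] 0.7497843152592718 (array([ -0.91, -15.74,   5.27]), np.float64(-4.1))
```

Call:
apply_moves:
  translation:
    - [0,-5,0]
    - [-0.2,-10.5,0.5]
    - [-0.5,-16,1.5]
    - [-1,-21.5,2.5]
    - [-1.6,-27.3,3.2]
    - [-1.6,-27.3,3.2]
    - [-1.6,-27.3,3.2]
  twist: [0,-1,-2,-3,-4,-4,-4]
  fingers: 7.2

```text
clock: 10.58
eef_pos: [0.4244, -0.1101, 0.1702]
orientation: [1.0, -0.001, -0.001, -0.0]
contact_force: [-0.6, -0.6, -0.4]
width: 0.842
grip_force: 0.0
```

```bash
cat >> h.py <<'E'
def holes(p,c,zt):
    "dark/bright blobs (holes) inside the board contour c -> world points at zt"
    m=np.zeros(p['color'].shape[:2],np.uint8); cv2.drawContours(m,[c],-1,255,-1)
    hsv=cv2.cvtColor(p['color'],cv2.COLOR_RGB2HSV); br=((hsv[...,0]>6)&(hsv[...,0]<22)&(hsv[...,1]>75)&(hsv[...,2]>60))
    g=(cv2.erode(m,np.ones((5,5)))>0)&~br
    n,l,st,ce=cv2.connectedComponentsWithStats(g.astype(np.uint8)); return [(st[i,4],ce[i].round(1),at(p,*ce[i],zt)[:2].round(4)) for i in range(1,n) if st[i,4]>25]
def look(z=.008,amin=1500):
    w=capture('wrist'); hsv=cv2.cvtColor(w['color'],cv2.COLOR_RGB2HSV)
    m=((hsv[...,0]>6)&(hsv[...,0]<22)&(hsv[...,1]>75)&(hsv[...,2]>60)).astype(np.uint8)
    for o in comps(w,m,z,amin): print(o)
    for c in cv2.findContours(m,cv2.RETR_EXTERNAL,cv2.CHAIN_APPROX_NONE)[0]:
        if cv2.contourArea(c)>amin: print(holes(w,c,z))
    return w
E
python3 - <<'E'
from h import *
w=look(); save(w,'w4'); s=state();print(s['eef_pos'],np.degrees(yawof(s)))
E
```

```text
(0.4254, -0.1109, 119, 51, 0.3, array([259., 168.]))
(0.4337, -0.2285, 119, 52, -0.5, array([377., 159.]))
(0.5632, -0.1125, 51, 33, 85.1, array([261.,  19.]))
[(np.int32(162), array([258.4, 131.6]), array([ 0.4656, -0.1106])), (np.int32(115), array([259.1, 207.7]), array([ 0.3866, -0.111 ]))]
[(np.int32(37), array([393.8, 109.5]), array([ 0.486 , -0.2394])), (np.int32(162), array([380.8, 122.4]), array([ 0.474 , -0.2285])), (np.int32(124), array([371.1, 200. ]), array([ 0.3948, -0.2278]))]
[(np.int32(230), array([260.7,  14.5]), array([ 0.5666, -0.1128]))]
[ 0.4247207  -0.11094369  0.17055607] -0.22887249246591243
```

Call:
apply_moves:
  translation:
    - [0.1,0,4]
    - [0.1,0,9]
    - [0.1,0,13]
    - [0.1,0,15.5]
    - [0.1,0,16.7]
    - [0.1,0,16.7]
  twist: [0,0,0,0,0,0]

```text
clock: 11.38
eef_pos: [0.4259, -0.1108, 0.0037]
orientation: [1.0, -0.002, -0.001, -0.0]
contact_force: [0.4, -0.3, -0.8]
width: 0.84
grip_force: 0.0
```

Call:
apply_moves:
  translation:
    - [0,0,0]
    - [0,0,0]
    - [0,0,0]
    - [0,0,0]
    - [0,0,0]
  twist: [0,0,0,0,0]
  fingers: 4.5
  force: 40

```text
clock: 12.0
eef_pos: [0.4279, -0.1102, 0.0059]
orientation: [1.0, -0.001, 0.001, 0.001]
contact_force: [-0.1, 0.8, 6.7]
width: 0.528
grip_force: 3.1
```

Call:
apply_moves:
  translation:
    - [0,0,-1]
    - [0,0,-4]
    - [0,0,-7]
    - [0,0,-10]
    - [0,0,-12]
    - [0,0,-12]
    - [0,0,-12]
  twist: [0,0,0,0,0,0,0]
  fingers: 6.2

```text
clock: 12.88
eef_pos: [0.4257, -0.1098, 0.1239]
orientation: [1.0, -0.001, -0.0, 0.0]
contact_force: [-0.2, -0.4, 0.1]
width: 0.725
grip_force: 0.0
```

Run:
```python
from h import *
w=look(); save(w,'w5'); s=state();print(s['eef_pos'],s['width'],np.degrees(yawof(s)),go(.4257,-.1108,-.002,0))
```

```text
(0.4255, -0.1109, 120, 51, 0.3, array([259., 181.]))
(0.4339, -0.2286, 119, 52, -0.5, array([396., 170.]))
(0.5582, -0.112, 51, 23, 85.0, array([261.,  16.]))
[(np.int32(217), array([258.8, 140. ]), array([ 0.4658, -0.1107])), (np.int32(148), array([259.6, 227.1]), array([ 0.3869, -0.1111]))]
[(np.int32(73), array([392.7, 110.1]), array([ 0.4895, -0.2189])), (np.int32(216), array([401.9, 129.4]), array([ 0.4741, -0.2285])), (np.int32(156), array([389. , 218.4]), array([ 0.395 , -0.2277]))]
[]
[ 0.42538061 -0.10971425  0.12345855] 0.7289579550404349 -0.1324180351207534 (array([ 0.05,  0.11, 12.55]), np.float64(-0.1))
```

View pics/w5.png

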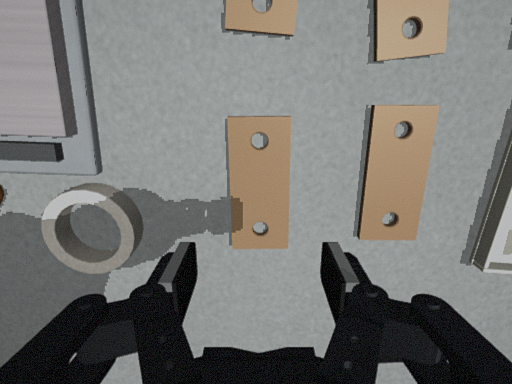

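The board at (259,180) is still flat in place. The fingertips slid over its top, so go lower this time with a narrower opening.

Call:
apply_moves:
  translation:
    - [0.05,0.1,4]
    - [0.05,0.1,8]
    - [0.05,0.1,10.5]
    - [0.05,0.1,11.8]
    - [0.05,0.1,12.4]
    - [0.05,0.1,12.4]
  twist: [0,0,0,0,0,0]
  fingers: 6.0

```text
clock: 13.68
eef_pos: [0.4271, -0.1108, 0.0004]
orientation: [1.0, -0.001, 0.0, -0.0]
contact_force: [0.4, 0.4, 0.0]
width: 0.698
grip_force: 0.0
```

Call:
apply_moves:
  translation:
    - [0,0,0]
    - [0,0,0]
    - [0,0,0]
    - [0,0,0]
  twist: [0,0,0,0]
  fingers: 4.5
  force: 40

```text
clock: 14.18
eef_pos: [0.4279, -0.1111, 0.0013]
orientation: [1.0, -0.001, 0.001, 0.0]
contact_force: [-0.2, 0.4, 5.9]
width: 0.588
grip_force: 42.2
```

Call:
apply_moves:
  translation:
    - [0,0,-1]
    - [0,0,-4]
    - [0,0,-9]
    - [0.5,-3,-14]
    - [1.5,-8,-17]
    - [2.5,-13.5,-17]
    - [3.3,-19,-17]
    - [4,-22.7,-17]
    - [4,-22.7,-17]
    - [4,-22.7,-17]
  twist: [0,0,0,0.5,1,2,2.5,2.5,2.5,2.5]

```text
clock: 15.42
eef_pos: [0.4669, 0.115, 0.1701]
orientation: [1.0, -0.023, -0.0, 0.001]
contact_force: [-0.6, -0.7, -0.0]
width: 0.591
grip_force: 41.7
```

Run:
```python
from h import *
s=state(); s=state();w=capture('wrist'); save(w,'w6',s=1.5); 
print(s['eef_pos'],s['width'],s['grip_force'],np.degrees(yawof(s)))
```

```text
[0.46692536 0.11504205 0.1701258 ] 0.5911702531955866 41.716209053993225 -2.653131522154141
```

View pics/w6.png

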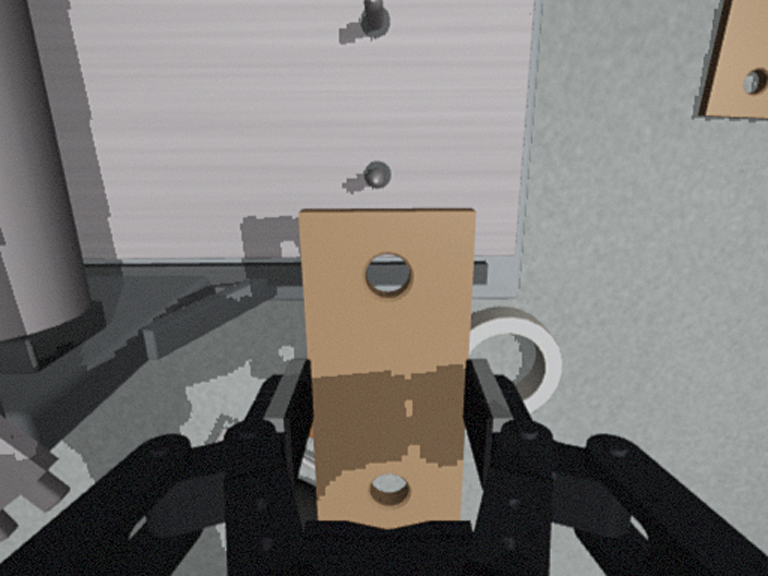

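Run:
```python
from h import *
s=state();w=capture('wrist');t=s['eef_pos'][2]
h1=at(w,388/1.5,274/1.5,t+.0067);h2=at(w,390/1.5,489/1.5,t+.0067);d=h1-h2
print('holes',h1,h2,(h1+h2)/2,np.linalg.norm(d),np.degrees(np.arctan2(d[1],d[0])),'tcp',s['eef_pos'])
for z,(u,v) in [(.073,(377,172)),(.033,(373,25)),(.07,(376,8))]: print(z,at(w,u/1.5,v/1.5,z))
im=w['color']; cv2.imwrite('pics/c.png',cv2.resize(im[0:140,200:300,::-1],None,fx=4,fy=4,interpolation=cv2.INTER_CUBIC))
# predicted pin axis pixel positions for guess
c=np.array([.568,.1150]);y=np.radians(-2.66)
for k in(.04,-.04):
    q=c+k*np.array([np.cos(y),np.sin(y)])
    for z in(.032,.074): print(k,z,proj(w,[q[0],q[1],z]))
```

```text
holes [0.50539614 0.11190071 0.17668324] [0.42572279 0.11509748 0.17668324] [0.46555947 0.1134991  0.17668324] 0.07973745494565268 -2.2976726900033744 tcp [0.46696682 0.11430981 0.16998324]
0.073 [0.52894614 0.11605976 0.073     ]
0.033 [0.60273066 0.11486734 0.033     ]
0.07 [0.60186045 0.11247181 0.07      ]
0.04 0.032 (np.float64(250.4696490950982), np.float64(9.491548461233435))
0.04 0.074 (np.float64(249.01334914274474), np.float64(-6.540051905115092))
-0.04 0.032 (np.float64(251.44666623940384), np.float64(112.61203523240604))
-0.04 0.074 (np.float64(250.31260981729017), np.float64(116.04863107912007))
```

View pics/c.png

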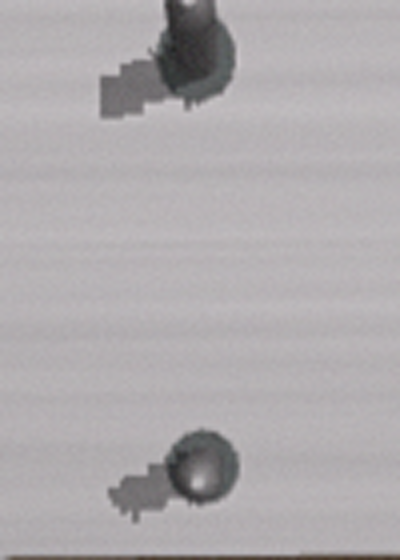

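Pins (original pixels): near one at (250.6,116.6), far base at (249.2,15.5). Board holes at (259,183) and (260,326). Move over the pins and check through the holes.

Call:
apply_moves:
  translation:
    - [3,-0.2,0]
    - [7,-0.4,0]
    - [10.1,-0.65,0]
    - [10.1,-0.65,3]
    - [10.1,-0.65,6]
    - [10.1,-0.65,8.2]
    - [10.1,-0.65,8.2]
    - [10.1,-0.65,8.2]
  twist: [0,0,0,0,0,0,0,0]

```text
clock: 16.52
eef_pos: [0.5694, 0.1178, 0.0892]
orientation: [1.0, -0.023, 0.001, -0.0]
contact_force: [0.6, 0.2, -0.9]
width: 0.586
grip_force: 41.7
```

Run:
```python
from h import *
s=state();print(s['eef_pos'],np.degrees(yawof(s)),s['contact_force'])
w=capture('wrist'); save(w,'w7',(180,130,340,384),2.3)
```

```text
[0.5693555  0.11781809 0.0891985 ] -2.66186280509696 [ 0.56130017  0.22326061 -0.90894683]
```

View pics/w7.png

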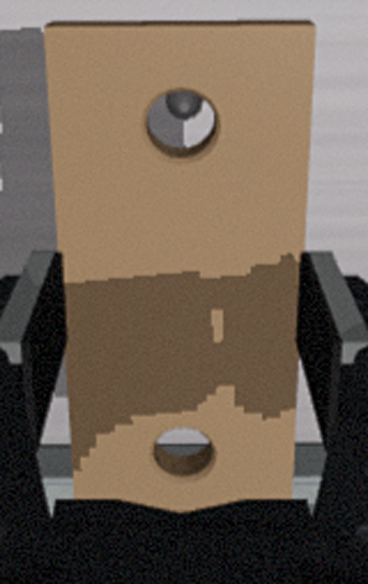

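Run:
```python
from h import *
s=state();w=capture('wrist');t=s['eef_pos'][2]
h=at(w,180+182/2.3,130+122/2.3,t+.0067);h2=at(w,180+183/2.3,130+451/2.3,t+.0067)
P=at(w,180+184/2.3,130+102/2.3,.073)
y=np.radians(-2.66);T=R.from_euler('z',y).as_matrix()
print(s['eef_pos'],h,h2,P,'hole->pin in bed frame mm',(T.T@(P-h))*1000, 'implied pin mid',P[:2]-.04*np.array([np.cos(y),np.sin(y)]))
```

```text
[0.56975982 0.11808782 0.089696  ] [0.60790844 0.11552635 0.096396  ] [0.52855585 0.11902062 0.096396  ] [0.60599729 0.11512003 0.073     ] hole->pin in bed frame mm [ -1.89022925  -0.49457172 -23.39599938] implied pin mid [0.56604039 0.11697639]
```

Call:
apply_moves:
  translation:
    - [-0.2,0.05,0]
    - [-0.2,0.05,0.7]
    - [-0.2,0.05,1.4]
    - [-0.2,0.05,2.1]
    - [-0.2,0.05,2.8]
    - [-0.2,0.05,2.8]
  twist: [0,0,0,0,0,0]

```text
clock: 17.38
eef_pos: [0.5658, 0.1173, 0.0593]
orientation: [1.0, -0.023, -0.001, 0.0]
contact_force: [0.5, -0.1, -0.3]
width: 0.586
grip_force: 41.7
```

Call:
apply_moves:
  translation:
    - [0,0,0.7]
    - [0,0,1.4]
    - [0,0,2.0]
    - [0,0,2.5]
    - [0,0,2.7]
    - [0,0,2.7]
  twist: [0,0,0,0,0,0]

```text
clock: 18.12
eef_pos: [0.5666, 0.1175, 0.0334]
orientation: [1.0, -0.023, -0.0, 0.0]
contact_force: [-0.9, -0.7, 1.0]
width: 0.587
grip_force: 41.9
```

Run:
```python
from h import *
s=state();print(s['eef_pos'],s['contact_force'],s['wrist_torque'])
```

```text
[0.5665622  0.11749721 0.03342903] [-0.89429454 -0.66130358  0.97161759] [-0.06590047  0.14730278 -0.04347792]
```

Call:
apply_moves:
  translation:
    - [0,0,0]
    - [0,0,0]
    - [0,0,-2]
    - [0,0,-6]
    - [0,0,-10]
    - [0,0,-13.5]
  twist: [0,0,0,0,0,0]
  fingers: 6.2

```text
clock: 18.88
eef_pos: [0.5672, 0.118, 0.1715]
orientation: [1.0, -0.023, 0.001, -0.0]
contact_force: [0.1, -1.2, 0.0]
width: 0.724
grip_force: 0.0
```

Run:
```python
from h import *
a=capture('top')
print('boards');[print(o) for o in segs(a,.008)]
print(go(.6062,-.1151,.17,np.radians(-5)))
```

```text
boards
(0.4329, -0.2278, 114, 51, -0.3, array([334., 234.]))
(0.5885, -0.2195, 119, 51, 6.5, array([330., 179.]))
(0.6062, -0.1151, 119, 51, -4.9, array([293., 173.]))
(array([ 4.62, 23.24,  0.67]), np.float64(2.4))
```

Call:
apply_moves:
  translation:
    - [0.8,4.5,0]
    - [2,10,0.2]
    - [3,15.5,0.4]
    - [4.2,21,0.6]
    - [4.6,23.2,0.7]
    - [4.6,23.2,0.7]
    - [4.6,23.2,0.7]
  twist: [0,1,2,2.4,2.4,2.4,2.4]

```text
clock: 19.8
eef_pos: [0.602, -0.1128, 0.1618]
orientation: [0.999, -0.042, 0.0, -0.001]
contact_force: [0.2, -0.1, -0.4]
width: 0.723
grip_force: 0.0
```

```bash
cat >> h.py <<'E'
def plan(n=2):
    w=look(); s=state(); print('tcp',s['eef_pos'],np.degrees(yawof(s)).round(2)); return w
E
python3 - <<'E'
from h import *
plan(); print(go(.6062,-.1151,-.001,np.radians(-5)))
a=capture('top'); print(segs(a,.04,150))
E
```

```text
(0.5513, 0.1422, 138, 61, -6.4, array([ 26., 242.]))
(0.5897, -0.22, 120, 53, 6.3, array([367., 174.]))
(0.6076, -0.1162, 119, 51, -5.1, array([261., 165.]))
[]
[(np.int32(163), array([363.4, 138.7]), array([ 0.6294, -0.2155])), (np.int32(120), array([370.8, 214.5]), array([ 0.5508, -0.2244]))]
[(np.int32(179), array([261.6, 128.1]), array([ 0.6475, -0.1198])), (np.int32(124), array([261. , 206.6]), array([ 0.5689, -0.1126]))]
tcp [ 0.602003   -0.11236328  0.16179927] -4.75
(array([ 0.44,  0.27, 16.28]), np.float64(0.3))
[(0.3838, 0.1472, 103, 23, -32.2, array([198., 253.])), (0.3458, -0.6059, 162, 88, 55.2, array([479., 263.])), (0.4317, -0.2447, 113, 19, 7.5, array([341., 232.])), (0.5634, 0.1176, 119, 52, -2.1, array([210., 187.])), (0.584, -0.2272, 116, 31, 8.8, array([333., 177.]))]
```

Call:
apply_moves:
  translation:
    - [0.6,0.3,4]
    - [0.63,0.33,9]
    - [0.63,0.33,13]
    - [0.63,0.33,15.3]
    - [0.63,0.33,16.2]
    - [0.63,0.33,16.2]
    - [0.63,0.33,16.2]
  twist: [0.3,0.3,0.3,0.3,0.3,0.3,0.3]
  fingers: 6.0

```text
clock: 20.78
eef_pos: [0.6095, -0.1202, 0.0011]
orientation: [0.999, -0.047, 0.002, 0.0]
contact_force: [-0.6, -0.3, -0.4]
width: 0.704
grip_force: 0.1
```

Call:
apply_moves:
  translation:
    - [0,0,0]
    - [0,0,0]
    - [0,0,0]
    - [0,0,0]
  twist: [0,0,0,0]
  fingers: 4.5
  force: 40

```text
clock: 21.28
eef_pos: [0.6098, -0.1202, 0.0016]
orientation: [0.999, -0.047, 0.002, 0.0]
contact_force: [-0.7, 0.7, 5.9]
width: 0.584
grip_force: 41.8
```

Call:
apply_moves:
  translation:
    - [0,0,-1]
    - [0,0,-5]
    - [0,0,-10]
    - [-0.5,-3,-14]
    - [-2,-8,-15]
    - [-3.5,-13.5,-15]
    - [-5,-19,-15]
    - [-6.6,-23.3,-15]
    - [-6.6,-23.3,-13]
    - [-6.6,-23.3,-11]
  twist: [0,0,0,0,-0.5,-1,-2,-2.8,-2.8,-2.8]

```text
clock: 22.52
eef_pos: [0.5638, 0.117, 0.1086]
orientation: [1.0, -0.022, 0.0, 0.001]
contact_force: [0.1, -1.5, -0.1]
width: 0.582
grip_force: 41.8
```

Call:
apply_moves:
  translation:
    - [0,0,0]
    - [0,0,0]
  twist: [0,0]

```text
clock: 22.78
eef_pos: [0.5642, 0.1161, 0.109]
orientation: [1.0, -0.024, -0.0, 0.0]
contact_force: [0.3, -0.1, -0.6]
width: 0.586
grip_force: 41.8
```

```bash
cat >> h.py <<'E'
def held(dz=.0067):
    "held board's hole midpoint and yaw, from the wrist view; what to shift to meet the pins"
    w=capture('wrist'); s=state(); z=s['eef_pos'][2]+dz
    hsv=cv2.cvtColor(w['color'],cv2.COLOR_RGB2HSV)
    br=((hsv[...,0]>6)&(hsv[...,0]<22)&(hsv[...,1]>75)&(hsv[...,2]>40)).astype(np.uint8)
    H=[]
    for v0,v1 in((150,215),(300,345)):
        g=1-br[v0:v1,225:295]; n,l,st,ce=cv2.connectedComponentsWithStats(g)
        for i in range(1,n):
            x,y,ww,hh,A=st[i]
            if 60<A<900 and x>0 and x+ww<70 and y>0 and y+hh<v1-v0 and ww>12: H.append((225+x+(ww-1)/2, v0+y+(hh-1)/2, ww,hh,A))
    print(H,'tcp',s['eef_pos'],np.degrees(yawof(s)).round(2),s['width'],s['grip_force'])
    if len(H)==2:
        P=[at(w,h[0],h[1],z) for h in H]; d=P[0]-P[1]; m=(P[0]+P[1])/2
        print('mid',m,'len',np.linalg.norm(d),'yaw',np.degrees(np.arctan2(d[1],d[0])))
    return w
E
python3 - <<'E'
from h import *
w=held(); save(w,'w8',(180,130,340,384),1.5)
E
```

```text
[(np.float64(259.0), np.float64(321.0), np.int32(23), np.int32(13), np.int32(176))] tcp [0.56455986 0.11660856 0.10948589] -2.68 0.584838354413719 41.76365911960602
```

Run:
```python
from h import *
w=capture('wrist')
hsv=cv2.cvtColor(w['color'],cv2.COLOR_RGB2HSV)
br=((hsv[...,0]>6)&(hsv[...,0]<22)&(hsv[...,1]>75)&(hsv[...,2]>40)).astype(np.uint8)
n,l,st,ce=cv2.connectedComponentsWithStats(1-br[120:220,225:295])
print(st[1:],[c.round() for c in ce[1:]])
print(''.join('#' if b else '.' for b in br[120:220,259]))
```

```text
[[ 0  0 70  2 77]
 [69  4  1  1  1]
 [69  8  1  8  8]
 [69 17  1  2  2]
 [47 68  1  1  1]] [array([33.,  0.]), array([69.,  4.]), array([69., 12.]), array([69., 18.]), array([47., 68.])]
.###################################################################################################
```

View pics/w8.png

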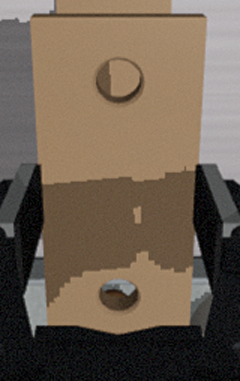

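Viewed w8: the held board's holes are at (259,184) and (259,327), the same as for the first board. Through them I see the board below.

Call:
apply_moves:
  translation:
    - [0.2,-0.1,0]
    - [0.2,-0.1,1]
    - [0.2,-0.1,2]
    - [0.2,-0.1,2.8]
    - [0.2,-0.1,3.6]
    - [0.2,-0.1,4.4]
    - [0.2,-0.1,4.4]
  twist: [0,0,0,0,0,0,0]

```text
clock: 23.75
eef_pos: [0.5654, 0.1187, 0.0645]
orientation: [1.0, -0.022, -0.001, 0.0]
contact_force: [-0.7, 0.5, -1.0]
width: 0.586
grip_force: 41.8
```

Call:
apply_moves:
  translation:
    - [0,-0.0,0.7]
    - [0,0,1.4]
    - [0,0,2.0]
    - [0,0,2.4]
    - [0,0,2.4]
  twist: [0,0,0,0,0]

```text
clock: 24.38
eef_pos: [0.5656, 0.1187, 0.0416]
orientation: [1.0, -0.022, -0.0, 0.0]
contact_force: [-2.5, -1.7, 2.9]
width: 0.585
grip_force: 42.2
```

Call:
apply_moves:
  translation:
    - [0,0,0]
    - [0,0,0]
    - [0,0,-2]
    - [0,0,-6]
    - [0,0,-10]
    - [0,0,-13]
    - [0,0,-13]
  twist: [0,0,0,0,0,0,0]
  fingers: 6.2

```text
clock: 25.25
eef_pos: [0.5686, 0.12, 0.1759]
orientation: [1.0, -0.022, 0.004, -0.001]
contact_force: [0.0, 0.1, -0.5]
width: 0.731
grip_force: 0.0
```

Run:
```python
from h import *
a=capture('top')
print('boards');[print(o) for o in segs(a,.008,150)]
print(state()['eef_pos'],go(.5897,-.22,.165,np.radians(6.3)))
```

```text
boards
(0.3471, -0.6168, 170, 90, 55.0, array([479., 263.]))
(0.4329, -0.2283, 114, 51, -0.0, array([334., 234.]))
(0.5886, -0.2196, 119, 51, 6.7, array([330., 179.]))
[0.56705854 0.11924447 0.17360657] (array([ 3.75, 33.79,  0.86]), np.float64(-8.8))
```

Call:
apply_moves:
  translation:
    - [0.4,4.5,0]
    - [1,10,0.2]
    - [1.6,15.5,0.4]
    - [2.2,21,0.6]
    - [2.8,26.5,0.8]
    - [3.4,32,0.8]
    - [3.75,33.8,0.8]
    - [3.75,33.8,0.8]
    - [3.75,33.8,0.8]
  twist: [0,-1.5,-3,-4.5,-6,-8,-8.8,-8.8,-8.8]

```text
clock: 26.42
eef_pos: [0.5879, -0.218, 0.1624]
orientation: [0.998, 0.056, -0.001, -0.001]
contact_force: [-0.2, 0.8, 0.4]
width: 0.728
grip_force: 0.0
```

Run:
```python
from h import *
plan(); print(go(.5905,-.2202,-.001,np.radians(6.3)))
a=capture('top'); print(segs(a,.048,150))
```

```text
(0.4362, -0.2289, 123, 51, -0.5, array([254., 301.]))
(0.5897, -0.2208, 118, 51, 6.3, array([262., 169.]))
[(np.int32(88), array([257.6, 273.7]), array([ 0.4762, -0.2294])), (np.int32(63), array([249.7, 331.6]), array([ 0.3973, -0.2287]))]
[(np.int32(170), array([261.5, 132.4]), array([ 0.6296, -0.2162])), (np.int32(120), array([261.4, 210.1]), array([ 0.5512, -0.225 ]))]
tcp [ 0.58823715 -0.21755111  0.1627231 ] 6.46
(array([ 0.21,  0.32, 16.37]), np.float64(0.2))
[(0.3843, 0.1443, 105, 23, -33.7, array([199., 252.])), (0.3484, -0.6006, 166, 88, 54.1, array([479., 263.])), (0.4305, -0.2108, 111, 24, -1.6, array([330., 233.])), (0.5635, -0.2108, 81, 37, 5.5, array([327., 185.])), (0.5623, 0.1181, 119, 54, -2.1, array([209., 187.]))]
```

Call:
apply_moves:
  translation:
    - [0.2,0.2,4]
    - [0.2,0.3,9]
    - [0.2,0.3,13]
    - [0.2,0.3,15.3]
    - [0.2,0.3,16.3]
    - [0.2,0.3,16.3]
    - [0.2,0.3,16.3]
  twist: [0.2,0.2,0.2,0.2,0.2,0.2,0.2]
  fingers: 6.0

```text
clock: 27.4
eef_pos: [0.5923, -0.2236, 0.0021]
orientation: [0.999, 0.053, 0.002, 0.001]
contact_force: [-0.3, 0.0, -0.5]
width: 0.706
grip_force: 0.0
```

Call:
apply_moves:
  translation:
    - [0,0,0]
    - [0,0,0]
    - [0,0,0]
    - [0,0,0]
  twist: [0,0,0,0]
  fingers: 4.5
  force: 40

```text
clock: 27.9
eef_pos: [0.5925, -0.2237, 0.0026]
orientation: [0.999, 0.053, 0.002, 0.001]
contact_force: [-1.0, 1.3, 6.1]
width: 0.581
grip_force: 41.0
```

Run:
```python
from h import *
s=state(); print(s['eef_pos'],np.degrees(yawof(s)),go(.5662,.118,.15,np.radians(-2.6)))
```

```text
[ 0.59250798 -0.2236884   0.00261614] 6.054447903948829 (array([  1.04, -34.23, -14.79]), np.float64(8.7))
```

Call:
apply_moves:
  translation:
    - [0,0,-1]
    - [0,0,-5]
    - [0,0,-10]
    - [0.1,-3,-14]
    - [0.3,-8.5,-15]
    - [0.4,-14,-15]
    - [0.6,-19.5,-15]
    - [0.8,-25,-15]
    - [0.9,-30.5,-15]
    - [1,-34.2,-15]
  twist: [0,0,0,0.5,2,3.5,5,6.5,8,8.7]

```text
clock: 29.15
eef_pos: [0.5634, 0.1214, 0.151]
orientation: [1.0, -0.021, 0.0, -0.0]
contact_force: [-0.0, 0.4, -1.0]
width: 0.581
grip_force: 41.7
```

Call:
apply_moves:
  translation:
    - [0,0,1.5]
    - [0,0,3]
    - [0,0,3]
    - [0,0,3]
  twist: [0,0,0,0]

```text
clock: 29.65
eef_pos: [0.5647, 0.116, 0.1199]
orientation: [1.0, -0.024, -0.0, 0.0]
contact_force: [0.1, -0.0, -0.1]
width: 0.582
grip_force: 41.7
```

```bash
cat >> h.py <<'E'
def held2(dz=.0067):
    "hole ellipses of the held part by Hough/edges in two windows"
    w=capture('wrist'); s=state(); z=s['eef_pos'][2]+dz; g=cv2.GaussianBlur(cv2.cvtColor(w['color'],cv2.COLOR_RGB2GRAY),(3,3),0)
    e=cv2.Canny(g,40,100); P=[]
    for v0,v1 in((160,210),(305,348)):
        best=[]
        for c in cv2.findContours(e[v0:v1,235:285],cv2.RETR_LIST,cv2.CHAIN_APPROX_NONE)[0]:
            if len(c)<25: continue
            x,y,ww,hh=cv2.boundingRect(c)
            if 15<ww<40: best.append((ww*hh,235+x+(ww-1)/2,v0+y+(hh-1)/2,ww,hh))
        best.sort(reverse=True); print(best[:2])
        if best: P.append(at(w,best[0][1],best[0][2],z))
    print('tcp',s['eef_pos'],np.degrees(yawof(s)).round(2),s['grip_force'])
    if len(P)==2:
        d=P[0]-P[1]; print('mid',(P[0]+P[1])/2,'len',np.linalg.norm(d),'yaw',np.degrees(np.arctan2(d[1],d[0])))
    return w
E
python3 - <<'E'
from h import *
w=held2(); save(w,'w9',(180,130,340,384),1.5)
E
```

```text
[(1023, 259.0, 182.0, 33, 31), (1023, 259.0, 182.0, 33, 31)]
[(588, 258.5, 325.0, 28, 21), (588, 258.5, 325.0, 28, 21)]
tcp [0.56500851 0.1164802  0.12038874] -2.77 41.68254911899567
mid [0.56406786 0.11545769 0.12708874] len 0.07909954753715916 yaw -3.035946693782828
```

Call:
apply_moves:
  translation:
    - [0.1,-0.15,0]
    - [0.1,-0.15,1]
    - [0.1,-0.15,2]
    - [0.1,-0.15,3]
    - [0.1,-0.15,4]
    - [0.1,-0.15,5]
    - [0.1,-0.15,5.4]
    - [0.1,-0.15,5.4]
  twist: [0,0,0,0,0,0,0,0]

```text
clock: 30.7
eef_pos: [0.5654, 0.1192, 0.066]
orientation: [1.0, -0.023, -0.0, 0.0]
contact_force: [-0.0, -0.7, -0.8]
width: 0.583
grip_force: 41.7
```

Call:
apply_moves:
  translation:
    - [0,0,0.6]
    - [0,0,1.2]
    - [0,0,1.6]
    - [0,0,1.7]
    - [0,0,1.7]
  twist: [0,0,0,0,0]

```text
clock: 31.32
eef_pos: [0.5653, 0.1193, 0.0506]
orientation: [1.0, -0.023, -0.0, 0.001]
contact_force: [-4.8, -1.5, 7.9]
width: 0.582
grip_force: 43.0
```

Call:
apply_moves:
  translation:
    - [0,0,0]
    - [0,0,0]
    - [0,0,-2]
    - [0,0,-6]
    - [0,0,-10]
    - [0,0,-12]
    - [0,0,-12]
  twist: [0,0,0,0,0,0,0]
  fingers: 6.2

```text
clock: 32.2
eef_pos: [0.5669, 0.1197, 0.1714]
orientation: [1.0, -0.023, 0.002, -0.0]
contact_force: [0.3, -0.4, -0.3]
width: 0.724
grip_force: 0.0
```

Run:
```python
from h import *
a=capture('top')
print('boards');[print(o) for o in segs(a,.008,150)]
print(state()['eef_pos'],go(.434,-.2287,.165,np.radians(-.3)))
```

```text
boards
(0.3484, -0.6162, 171, 91, 54.1, array([479., 263.]))
(0.4329, -0.2279, 114, 51, -0.1, array([334., 234.]))
[0.56559915 0.11915365 0.16952778] (array([-11.54,  35.36,   0.45]), np.float64(-2.3))
```

Call:
apply_moves:
  translation:
    - [-1.3,4,0]
    - [-3,9,0]
    - [-4.7,14.3,0.2]
    - [-6.4,19.6,0.4]
    - [-8.1,25,0.4]
    - [-9.8,30.2,0.4]
    - [-11.5,35.4,0.4]
    - [-11.5,35.4,0.4]
    - [-11.5,35.4,0.4]
  twist: [0,0,0,-0.5,-1,-1.5,-2.3,-2.3,-2.3]

```text
clock: 33.38
eef_pos: [0.4332, -0.2283, 0.1636]
orientation: [1.0, -0.003, -0.001, -0.001]
contact_force: [-1.1, 0.3, 0.2]
width: 0.729
grip_force: 0.0
```

Run:
```python
from h import *
plan(); print(go(.435,-.2285,-.001,np.radians(-.4)))
a=capture('top'); print(segs(a,.056,150))
```

```text
(0.4342, -0.229, 118, 51, -0.5, array([259., 169.]))
[(np.int32(170), array([259.1, 132.4]), array([ 0.4745, -0.2293])), (np.int32(116), array([259.1, 209.8]), array([ 0.3955, -0.2286]))]
tcp [ 0.4339336  -0.22742076  0.16399356] -0.25
(array([ 0.14,  0.14, 16.5 ]), np.float64(0.1))
[(0.384, 0.143, 104, 23, -33.7, array([199., 252.])), (0.3484, -0.5975, 165, 88, 54.1, array([479., 263.])), (0.5611, 0.1179, 118, 56, -2.2, array([209., 187.]))]
```

Call:
apply_moves:
  translation:
    - [0.15,0.1,4]
    - [0.15,0.1,9]
    - [0.15,0.1,13]
    - [0.15,0.1,15.3]
    - [0.15,0.1,16.4]
    - [0.15,0.1,16.4]
    - [0.15,0.1,16.4]
  twist: [0.2,0.2,0.2,0.2,0.2,0.2,0.2]
  fingers: 6.0

```text
clock: 34.35
eef_pos: [0.4371, -0.2301, 0.0023]
orientation: [1.0, -0.004, 0.001, 0.0]
contact_force: [1.0, 0.2, 0.2]
width: 0.704
grip_force: 0.0
```

Call:
apply_moves:
  translation:
    - [0,0,0]
    - [0,0,0]
    - [0,0,0]
    - [0,0,0]
  twist: [0,0,0,0]
  fingers: 4.5
  force: 40

```text
clock: 34.85
eef_pos: [0.4372, -0.2304, 0.003]
orientation: [1.0, -0.005, 0.001, 0.001]
contact_force: [-0.8, 1.6, 5.3]
width: 0.578
grip_force: 40.7
```

Run:
```python
from h import *
s=state(); print(s['eef_pos'],np.degrees(yawof(s)),go(.566,.118,.15,np.radians(-2.6)))
```

```text
[ 0.43717501 -0.2304209   0.0029755 ] -0.5365048579383479 (array([ 12.59, -34.94, -14.72]), np.float64(2.1))
```

Call:
apply_moves:
  translation:
    - [0,0,-1]
    - [0,0,-5]
    - [0,0,-10]
    - [1,-3,-14]
    - [2.8,-8,-15.5]
    - [4.8,-13.5,-15.5]
    - [6.8,-19,-15.5]
    - [8.8,-24.5,-15.5]
    - [10.8,-30,-15.5]
    - [12.6,-35,-15.5]
  twist: [0,0,0,0.3,0.6,1,1.3,1.6,2,2.1]

```text
clock: 36.1
eef_pos: [0.5657, 0.1205, 0.1572]
orientation: [1.0, -0.023, 0.001, 0.0]
contact_force: [0.6, 0.6, -0.6]
width: 0.579
grip_force: 41.7
```

Call:
apply_moves:
  translation:
    - [0,0,1.5]
    - [0,0,3.5]
    - [0,0,3.5]
    - [0,0,3.5]
  twist: [0,0,0,0]

```text
clock: 36.6
eef_pos: [0.5649, 0.1168, 0.121]
orientation: [1.0, -0.024, -0.0, 0.0]
contact_force: [-0.1, 0.4, 0.4]
width: 0.582
grip_force: 41.7
```

Run:
```python
from h import *
w=held2(); save(w,'w10',(180,130,340,384),1.5)
```

```text
[(1023, 259.0, 183.0, 33, 31), (1023, 259.0, 183.0, 33, 31)]
[(567, 259.0, 325.0, 27, 21), (567, 259.0, 325.0, 27, 21)]
tcp [0.56540114 0.11721519 0.12150812] -2.77 41.69816851615906
mid [0.56410161 0.11609513 0.12820812] len 0.0785820525989221 yaw -2.8377248830024997
```

Call:
apply_moves:
  translation:
    - [0.05,-0.1,0]
    - [0.05,-0.1,1]
    - [0.05,-0.1,2]
    - [0.05,-0.1,3]
    - [0.05,-0.1,4]
    - [0.05,-0.1,4.7]
    - [0.05,-0.1,5.2]
    - [0.05,-0.1,5.2]
  twist: [0,0,0,0,0,0,0,0]

```text
clock: 37.65
eef_pos: [0.5658, 0.1194, 0.0689]
orientation: [1.0, -0.023, -0.0, 0.0]
contact_force: [0.5, -1.1, -0.5]
width: 0.582
grip_force: 41.6
```

Call:
apply_moves:
  translation:
    - [0,0,0.4]
    - [0,0,0.8]
    - [0,0,1.0]
    - [0,0,1.1]
    - [0,0,1.1]
  twist: [0,0,0,0,0]

```text
clock: 38.28
eef_pos: [0.5659, 0.1194, 0.0591]
orientation: [1.0, -0.023, 0.0, 0.0]
contact_force: [-2.1, -2.3, 5.6]
width: 0.581
grip_force: 42.7
```

Seated. Release and go for the new block.

Call:
apply_moves:
  translation:
    - [0,0,0]
    - [0,0,0]
    - [0,0,-2]
    - [0,0,-6]
    - [0,0,-10]
    - [0,0,-12]
    - [0,0,-12]
  twist: [0,0,0,0,0,0,0]
  fingers: 6.2

```text
clock: 39.15
eef_pos: [0.567, 0.1203, 0.1804]
orientation: [1.0, -0.023, 0.002, -0.0]
contact_force: [0.3, 0.7, -0.2]
width: 0.725
grip_force: 0.0
```

Run:
```python
from h import *
a=capture('top')
print('boards');[print(o) for o in segs(a,.064,150)]
for o in outline_of('newblock_mid',a)[:3]: print(o['p'],comps(a,o['mask'],.028,100))
print(state()['eef_pos'],go(.599,-.335,.19,np.radians(5.5)))
```

```text
boards
(0.3484, -0.5944, 164, 87, 54.1, array([479., 263.]))
0.75 [(0.5985, -0.3354, 123, 58, 6.3, array([371., 173.]))]
[0.56481894 0.11929939 0.17725378] (array([ 5.51, 45.22, -1.26]), np.float64(-8.1))
```

Call:
apply_moves:
  translation:
    - [0.4,4,0]
    - [1,9,0]
    - [1.7,14.5,-0.5]
    - [2.4,20,-1]
    - [3,25.5,-1.2]
    - [3.7,31,-1.2]
    - [4.4,36.5,-1.2]
    - [5,41.5,-1.2]
    - [5.5,45.2,-1.2]
    - [5.5,45.2,-1.2]
  twist: [0,-1,-2,-3,-4,-5,-6,-7,-8.1,-8.1]
  fingers: 6.8

```text
clock: 40.5
eef_pos: [0.5967, -0.34, 0.1866]
orientation: [0.999, 0.044, -0.003, 0.0]
contact_force: [-0.4, 0.4, -0.3]
width: 0.804
grip_force: 0.0
```

Run:
```python
from h import *
w=capture('wrist');s=state();save(w,'w11')
for o in outline_of('newblock_mid',w)[:2]: print(o['p'],comps(w,o['mask'],.028,500),o['box'])
print(s['eef_pos'],np.degrees(yawof(s)))
a=capture('top'); print(segs(a,.064,150))
g=cv2.cvtColor(w['color'],cv2.COLOR_RGB2GRAY)
m=o['mask'] if 0 else outline_of('newblock_mid',w)[0]['mask']
for c in cv2.HoughCircles(cv2.medianBlur(g,3),cv2.HOUGH_GRADIENT,1,20,param1=80,param2=10,minRadius=5,maxRadius=12)[0]:
    if m[int(c[1]),int(c[0])]: print('hole?',c,at(w,c[0],c[1],.028))
```

```text
0.87 [(0.6018, -0.3385, 121, 52, 6.5, array([257., 164.]))] [256.8, 166.3, 52.8, 116.7]
[ 0.59762553 -0.33629646  0.18701072] 5.218697093710843
[(0.3838, 0.1417, 104, 23, -33.7, array([199., 252.])), (0.3484, -0.5944, 164, 87, 54.1, array([479., 263.])), (0.5612, 0.1175, 120, 57, -2.1, array([208., 187.]))]
hole? [259.5 205.5   6.6] [ 0.56236893 -0.34433222  0.028     ]
hole? [248.5 150.5   5.5] [ 0.61866064 -0.32861657  0.028     ]
```

Call:
apply_moves:
  translation:
    - [0.4,0.1,4]
    - [0.4,0.2,9]
    - [0.4,0.2,14]
    - [0.4,0.2,17]
    - [0.4,0.2,18.2]
    - [0.4,0.2,18.2]
    - [0.4,0.2,18.2]
  twist: [-0.5,-1,-1,-1,-1,-1,-1]

```text
clock: 41.58
eef_pos: [0.6058, -0.3361, 0.0105]
orientation: [0.998, 0.057, 0.002, 0.001]
contact_force: [-0.5, -0.6, -0.0]
width: 0.8
grip_force: 0.0
```

Call:
apply_moves:
  translation:
    - [0,0,0]
    - [0,0,0]
    - [0,0,0]
    - [0,0,0]
    - [0,0,0]
  twist: [0,0,0,0,0]
  fingers: 4.5
  force: 60

```text
clock: 42.2
eef_pos: [0.606, -0.3369, 0.0109]
orientation: [0.998, 0.056, 0.002, 0.001]
contact_force: [0.1, -0.3, 6.2]
width: 0.594
grip_force: 66.0
```

Run:
```python
from h import *
s=state(); print(s['eef_pos'],s['contact_force'],np.degrees(yawof(s)),go(.566,.118,.16,np.radians(-2.6)))
```

```text
[ 0.60599774 -0.33689189  0.01089275] [ 0.05686412 -0.29422004  6.20304779] 6.446826545225682 (array([  1.19, -45.61, -15.02]), np.float64(9.0))
```

Call:
apply_moves:
  translation:
    - [0,0,-1]
    - [0,0,-4]
    - [0,0,-8]
    - [0,0,-12]
    - [0,-3,-15]
    - [0.2,-8,-15]
    - [0.3,-13,-15]
    - [0.5,-18,-15]
    - [0.6,-23,-15]
    - [0.8,-28,-15]
  twist: [0,0,0,0,0.5,1.5,2.5,3.5,4.5,5.5]

```text
clock: 43.45
eef_pos: [0.5793, -0.0554, 0.1581]
orientation: [1.0, 0.008, -0.0, 0.0]
contact_force: [0.9, 0.4, -1.5]
width: 0.591
grip_force: 65.2
```

Run:
```python
from h import *
s=state(); print(s['eef_pos'],s['grip_force'],s['width'],go(.569,.118,.165,np.radians(-2.6)))
```

```text
[ 0.57930836 -0.05536196  0.15814685] 65.19085764884949 0.5907477259666039 (array([ -0.75, -17.35,  -0.69]), np.float64(3.5))
```

Call:
apply_moves:
  translation:
    - [-0.2,-4.5,0]
    - [-0.4,-9,0]
    - [-0.6,-13.5,0]
    - [-0.75,-17,0]
    - [-0.75,-17,0]
    - [-0.75,-17,1]
    - [-0.75,-17,2]
    - [-0.75,-17,2]
    - [-0.75,-17,2]
  twist: [1,2,3,3.5,3.5,3.5,3.5,3.5,3.5]

```text
clock: 44.58
eef_pos: [0.5701, 0.1121, 0.138]
orientation: [1.0, -0.023, -0.0, 0.0]
contact_force: [0.1, 0.7, -0.7]
width: 0.589
grip_force: 65.1
```

Run:
```python
from h import *
w=held2(.0171); save(w,'w12',(180,120,340,384),2.2)
```

```text
[(744, 258.0, 196.5, 31, 24)]
[(851, 253.0, 316.0, 37, 23), (308, 251.5, 310.0, 28, 11)]
tcp [0.57034008 0.11251351 0.13832757] -2.59 65.11677145957947
mid [0.57495097 0.11294613 0.15542757] len 0.06137499082397231 yaw -4.988719687997917
```

View pics/w12.png

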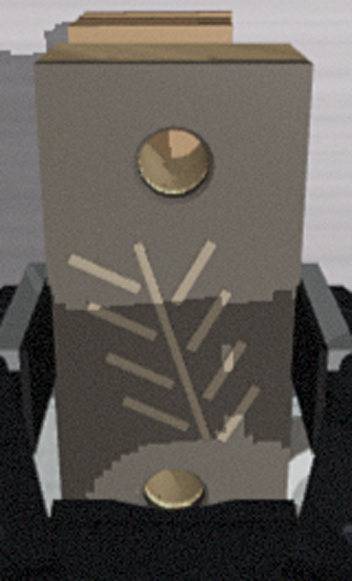

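Run:
```python
from h import *
w=capture('wrist'); s=state(); t=s['eef_pos']
h=at(w,180+173/2.2,120+161/2.2,t[2]+.0171); y=np.radians(-2.6); u=np.array([np.cos(y),np.sin(y)])
m=h[:2]-.04*u; r=at(w,180+174/2.2,120+488/2.2,t[2]+.0171)
print(t,h,'mid',m,'rear',r,'expected rear',h[:2]-.08*u)
# calibrate same way with boards: front hole (259,183) at tool+.0067 gave mid rel tcp
h=at(w,259,183,t[2]+.0067); print('board mid rel',h[:2]-.04*u-t[:2])
print(go(*( np.array([.5645,.117])-(m-t[:2]) ),t[2],y))
```

```text
[0.57041088 0.11281089 0.13853567] [0.60713872 0.11031637 0.15563567] mid [0.5671799  0.11213089] rear [0.52872326 0.11372744 0.15563567] expected rear [0.52722108 0.11394541]
board mid rel [-0.00173623 -0.00091994]
(array([-0.29, -0.47, -0.  ]), np.float64(0.0))
```

Call:
apply_moves:
  translation:
    - [-0.23,-0.45,1]
    - [-0.23,-0.45,2]
    - [-0.23,-0.45,3]
    - [-0.23,-0.45,4.2]
    - [-0.23,-0.45,4.2]
    - [-0.23,-0.45,4.2]
    - [-0.23,-0.45,4.2]
    - [-0.23,-0.45,4.2]
  twist: [0,0,0,0,0,0,0,0]

```text
clock: 45.68
eef_pos: [0.5684, 0.1177, 0.0968]
orientation: [1.0, -0.022, 0.001, -0.0]
contact_force: [-0.6, 0.8, -0.1]
width: 0.592
grip_force: 65.1
```

Run:
```python
from h import *
s=state(); t=s['eef_pos'];w=capture('wrist'); save(w,'w13',(180,120,340,384),2.2)
print(t,s['contact_force'])
# predicted pixel of front pin tip for mid guess, dark blobs inside hole
y=np.radians(-2.6)
print('hole px expect',(258.6,193.2),'pin tip predicted',proj(w,[.565+.04*np.cos(y),.117+.04*np.sin(y),.073]))
g=cv2.cvtColor(w['color'],cv2.COLOR_RGB2GRAY)[176:212:2,242:276:2]; print(g)
```

```text
[0.56842039 0.11770891 0.09682241] [-0.63782819  0.75303615 -0.08277571]
hole px expect (258.6, 193.2) pin tip predicted (np.float64(259.2890318898567), np.float64(170.59548557958635))
[[103 104 101 102 103 101 103 107 105 103 104 101 103 103 106 101 101]
 [ 97 100  98  99 101  93  81  69  66  67  66  83  95 103 102 102  99]
 [ 99  98 104  97  77  64  55  56  58  56  65  79  65  60 102 103 104]
 [ 97 104  84  78  85  79  71  75  78  87  86  96  91  84  59  96 102]
 [100  88  88  95  91  93  90  91  92  93  98  95  91  99  89  66  99]
 [ 94  92 118 109  95  94  94  95  99 100  94  93  95  99  91  66  65]
 [ 83 112 125 121 111  91  95  96  97  94  99  94  92  88  87  73  57]
 [ 84 115 130 128  99  88 101  94  94  93  97  97  95  89  83  71  59]
 [ 86 113 126 130 132  93  93  99  97  93  97  93  93  89  89  78  75]
 [ 83 115 124 128 130 126  93  94  97  97  92  97  93  88  88  80  72]
 [ 93 137 120 129 132 130 124  91  95  93  94  94  90  88  82  80  61]
 [ 80 108 125 124 132 131 127 119  97  94  95  97  92  87  88  98  40]
 [ 90  72 131 128 129 124 125 123 117 103 101  93  92  90  88  88  58]
 [ 96  80  94 124 125 127 125 118 109 100 101  96  92 100  93  38  65]
 [100  95  75  82 148 132 105 120 117 109 101 101 106 103  39  72  72]
 [101  98  93  76  60 158 139 141 138 133 137 121  58  38  80  79 100]
 [105 100  94  96  85  53  49  59  65  51  49  43  63  81  81  98 100]
 [ 97 100 100 100  91  89  91  77  79  78  89  81  82  90  98  97 102]]
```

Call:
apply_moves:
  translation:
    - [0,0,0.4]
    - [0,0,0.8]
    - [0,0,1.1]
    - [0,0,1.4]
    - [0,0,1.7]
    - [0,0,1.7]
  twist: [0,0,0,0,0,0]

```text
clock: 46.48
eef_pos: [0.5677, 0.1176, 0.0789]
orientation: [1.0, -0.022, -0.0, 0.0]
contact_force: [0.0, 0.3, -1.7]
width: 0.591
grip_force: 65.1
```

Call:
apply_moves:
  translation:
    - [0,0,0.3]
    - [0,0,0.5]
    - [0,0,0.6]
    - [0,0,0.6]
  twist: [0,0,0,0]

```text
clock: 46.98
eef_pos: [0.568, 0.1177, 0.0748]
orientation: [1.0, -0.022, -0.0, 0.001]
contact_force: [-4.7, -2.0, 7.0]
width: 0.591
grip_force: 66.1
```

Call:
apply_moves:
  translation:
    - [0,0,0]
    - [0,0,0]
    - [0,0,-2]
    - [0,0,-6]
    - [0,0,-11]
    - [0,0,-16]
    - [0,0,-21]
    - [0,0,-25]
    - [0,0,-25]
  twist: [0,0,0,0,0,0,0,0,0]
  fingers: 6.4

```text
clock: 48.1
eef_pos: [0.5703, 0.1192, 0.3295]
orientation: [1.0, -0.022, 0.005, -0.001]
contact_force: [0.2, 0.2, -0.3]
width: 0.749
grip_force: 0.0
```

Run:
```python
from h import *
w=capture('wrist');s=state();print(s['eef_pos'],np.degrees(yawof(s)))
for o in outline_of('newblock_mid',w)[:2]: print(o['p'],comps(w,o['mask'],.092,500))
save(w,'w14')
a=capture('top'); b=capture('side')
for p in(a,b):
    for o in outline_of('lever_knob',p)[:2]: print(o['p'],o['box'])
save(b,'s2',(230,230,330,350),5); save(a,'t2',(80,110,240,250),4)
cv2.imwrite('pics/m.png',np.hstack([cv2.resize(cv2.imread('pics/t2.png'),(420,368)),cv2.resize(cv2.imread('pics/s2.png'),(307,368))]))
```

```text
[0.56900699 0.1184797  0.32661608] -2.508359799044499
0.57 [(0.5645, 0.1171, 121, 53, -2.6, array([260., 162.]))]
0.89 [120.6, 206.9, 45.2, 57.0]
0.75 [314.1, 267.6, 32.5, 31.9]
0.54 [215.4, 315.5, 163.9, 137.0]
```

View pics/m.png

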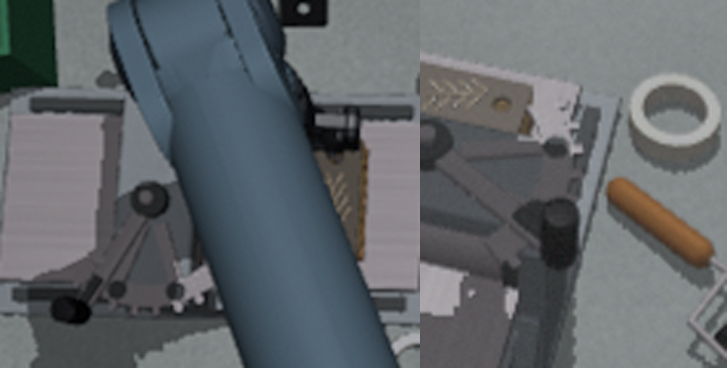

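New block is seated at (0.5645, 0.1171), level. In the composite view the knob is at (70,311), the pivot at (150,200), and the notched sector below the pivot. Look at the lever from above with the wrist camera.

Run:
```python
from h import *
print(go(.44,.30,.37,np.radians(-2.6)))
```

```text
(array([-13.51, -17.69,  -4.8 ]), np.float64(0.1))
```

Call:
apply_moves:
  translation:
    - [0,0,-3]
    - [-2,-3,-5]
    - [-5,-6.5,-5]
    - [-8,-10.5,-5]
    - [-11,-14.5,-5]
    - [-13.5,-17.7,-5]
    - [-13.5,-17.7,-5]
    - [-13.5,-17.7,-5]
  twist: [0,0,0,0,0,0,0,0]
  fingers: 0

```text
clock: 49.4
eef_pos: [0.4412, 0.2995, 0.3724]
orientation: [1.0, -0.022, -0.0, 0.001]
contact_force: [0.3, 0.2, -0.3]
width: -0.002
grip_force: 0.0
```

Run:
```python
from h import *
w=capture('wrist');s=state();print(s['eef_pos'],np.degrees(yawof(s)),s['width'])
save(w,'w15',s=1.5)
for o in outline_of('lever_knob',w)[:2]: print(o['p'],o['box'])
```

```text
[0.44186425 0.29877056 0.37244235] -2.671479179540956 -0.00023283575391720864
0.57 [260.4, 124.2, 98.7, 167.9]
```

View pics/w15.png

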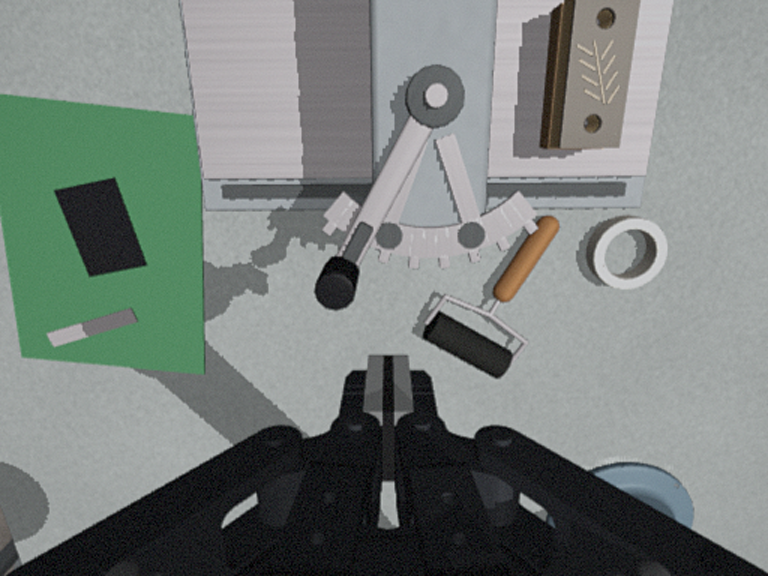

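Run:
```python
from h import *
w=capture('wrist')
K=at(w,336/1.5,289/1.5,.267)
for z in (.225,.235,.245,.255):
    P=at(w,435.5/1.5,95/1.5,z); d=K-P
    print(z,K,P,np.hypot(*d[:2]),np.degrees(np.arctan2(d[1],d[0]))+2.6)
P=at(w,435.5/1.5,95/1.5,.24)
for q in [(330,227),(385,262),(413,266),(443,265),(475,257),(505,244),(533,228)]:
  for z in (.2,.21):
    T=at(w,q[0]/1.5,q[1]/1.5,z)-P; print(q,z,np.hypot(*T[:2]).round(4),(np.degrees(np.arctan2(T[1],T[0]))%360+2.6).round(1))
```

```text
0.225 [0.44094085 0.32711508 0.267     ] [0.54239708 0.26537929 0.225     ] 0.11876309944442681 151.27962188664984
0.235 [0.44094085 0.32711508 0.267     ] [0.5416097  0.26638369 0.235     ] 0.11756921171686478 151.49830364037203
0.245 [0.44094085 0.32711508 0.267     ] [0.54082232 0.26738808 0.245     ] 0.11637707178340394 151.72146895187296
0.255 [0.44094085 0.32711508 0.267     ] [0.54003494 0.26839247 0.255     ] 0.11518673391111743 151.94925015234233
(330, 227) 0.2 0.1036 140.5
(330, 227) 0.21 0.1014 140.4
(385, 262) 0.2 0.1086 164.8
(385, 262) 0.21 0.1061 164.5
(413, 266) 0.2 0.1081 175.3
(413, 266) 0.21 0.1055 174.9
(443, 265) 0.2 0.1078 186.5
(443, 265) 0.21 0.105 186.0
(475, 257) 0.2 0.1071 198.7
(475, 257) 0.21 0.1041 198.1
(505, 244) 0.2 0.1072 210.6
(505, 244) 0.21 0.104 210.0
(533, 228) 0.2 0.1092 221.9
(533, 228) 0.21 0.1057 221.3
```

Run:
```python
from h import *
w=capture('wrist'); g=cv2.cvtColor(w['color'],cv2.COLOR_RGB2GRAY)
P=at(w,435.5/1.5,95/1.5,.24)
# polar unwrap of sector at z=.205, angle in press frame
A=np.arange(125,240,.5);Rr=np.arange(.085,.118,.0015)
U=np.array([[proj(w,[P[0]+r*np.cos(np.radians(a-2.6)),P[1]+r*np.sin(np.radians(a-2.6)),.205]) for a in A] for r in Rr]).astype(np.float32)
im=cv2.remap(g,U[...,0],U[...,1],cv2.INTER_LINEAR)
print('ang',A[::2].astype(int).tolist())
for r,row in zip(Rr,im): print('%.4f'%r,''.join('#' if v>150 else '+' if v>125 else '.' if v>90 else ' ' for v in row))
print(' '*6,''.join('|' if abs(a%10)<.1 else ' ' for a in A))
```

```text
ang [125, 126, 127, 128, 129, 130, 131, 132, 133, 134, 135, 136, 137, 138, 139, 140, 141, 142, 143, 144, 145, 146, 147, 148, 149, 150, 151, 152, 153, 154, 155, 156, 157, 158, 159, 160, 161, 162, 163, 164, 165, 166, 167, 168, 169, 170, 171, 172, 173, 174, 175, 176, 177, 178, 179, 180, 181, 182, 183, 184, 185, 186, 187, 188, 189, 190, 191, 192, 193, 194, 195, 196, 197, 198, 199, 200, 201, 202, 203, 204, 205, 206, 207, 208, 209, 210, 211, 212, 213, 214, 215, 216, 217, 218, 219, 220, 221, 222, 223, 224, 225, 226, 227, 228, 229, 230, 231, 232, 233, 234, 235, 236, 237, 238, 239]
0.0850 ...                 +##################.....#####################....................+###################################################+...................+############################################+. .............+####++#####
0.0865 ..                 .+#################......+####################.. ..................+#################################################+.....................+###########################################++................###+.+####
0.0880                  ...+################
[... 4234 characters left out ...]
#+...
0.1150 ##+.................................+########++#.   .      .#######################################################################################################+.........        ...............+++++++++++.+#########+.+#######..
0.1165 ++...................................########++#.           +###################################################################################################+.........        .............+++++++++++++++.+###########+.+#######.
                 |                   |                   |                   |                   |                   |                   |                   |                   |                   |                   |
```

View shows the lever sector: pivot (436,96), knob top (336,289), teeth spanning (330,227)–(533,228). The starting notch is ambiguous, so straddle the knob with open fingers (tool y tangent) and feel it.

Call:
apply_moves:
  translation:
    - [-0.1,-1,0]
    - [-0.2,-2,0]
    - [-0.2,-2.8,0]
    - [-0.2,-2.8,0]
    - [-0.2,-2.8,3]
    - [-0.2,-2.8,7]
    - [-0.2,-2.8,9]
    - [-0.2,-2.8,9]
  twist: [8,17,25,28.5,28.5,28.5,28.5,28.5]
  fingers: 7

```text
clock: 50.6
eef_pos: [0.4395, 0.3269, 0.281]
orientation: [0.963, -0.268, -0.001, 0.002]
contact_force: [-0.2, -0.4, -0.9]
width: 0.82
grip_force: 0.0
```

Run:
```python
from h import *
w=capture('wrist');s=state();print(s['eef_pos'],np.degrees(yawof(s)),s['width'])
save(w,'w16'); hsv=w['color'].max(2)
# dark blobs: knob
m=(hsv<50).astype(np.uint8); n,l,st,ce=cv2.connectedComponentsWithStats(m)
for i in range(1,n):
    if 80<st[i,4]<20000: print(st[i],ce[i].round(),at(w,*ce[i],.267))
print('tcp px at knob heights',[proj(w,[*s['eef_pos'][:2],z]) for z in(.267,.25)])
a=capture('top')
for o in outline_of('lever_knob',a)[:1]: print(o['box'],comps(a,o['mask'],.25,50))
```

```text
[0.44041595 0.32773882 0.28277375] -31.09871199284474 0.8177740921544628
[   0    0   59   75 2266] [19. 27.] [0.58574996 0.36387406 0.267     ]
[ 56   0  69  45 228] [90. 22.] [0.57101322 0.33503399 0.267     ]
[355   0  17  25 188] [363.  11.] [0.51117171 0.22801108 0.267     ]
[ 345  192   81   28 1883] [385. 205.] [0.42086169 0.25747094 0.267     ]
[ 234  203   41   56 1783] [254. 231.] [0.44475598 0.32550805 0.267     ]
[  54  215   79   70 2606] [ 92. 250.] [0.48199547 0.40954667 0.267     ]
[148 255  15  11  87] [155. 260.] [0.45834522 0.38355498 0.267     ]
[355 255  18  16 117] [363. 263.] [0.39505655 0.28265203 0.267     ]
tcp px at knob heights [(np.float64(254.91458382780942), np.float64(238.70867495913546)), (np.float64(255.0814201108017), np.float64(226.16741804206117))]
[125.8, 203.3, 35.1, 49.3] [(0.4955, 0.2897, 131, 36, -35.5, array([125., 203.]))]
```

Call:
apply_moves:
  translation:
    - [0,0,1.5]
    - [0,0,3]
    - [0,0,3.7]
    - [0,0,3.7]
    - [0,0,3.7]
    - [0,0,3.7]
    - [0,0,3.7]
  twist: [0,0,0,0,0,0,0]
  fingers: 3.6
  force: 20

```text
clock: 51.62
eef_pos: [0.4404, 0.3287, 0.2467]
orientation: [0.964, -0.268, 0.0, -0.0]
contact_force: [-0.4, -0.3, -0.2]
width: 0.419
grip_force: 0.0
```

Call:
apply_moves:
  translation:
    - [0,-0.2,0]
    - [0,-0.4,0]
    - [0,-0.6,0]
    - [0,-0.8,0]
    - [0,-0.8,0]
    - [0,-0.8,0]
  twist: [0,0,0,0,0,0]

```text
clock: 52.38
eef_pos: [0.4443, 0.3354, 0.2463]
orientation: [0.964, -0.268, 0.0, 0.0]
contact_force: [-0.2, 0.2, 0.5]
width: 0.42
grip_force: 0.0
```

Call:
apply_moves:
  translation:
    - [0,-0.1,0]
    - [0,-0.2,0]
    - [0,-0.3,0]
    - [0,-0.4,0]
    - [0,-0.4,0]
    - [0,-0.4,0]
  twist: [0,0,0,0,0,0]

```text
clock: 53.12
eef_pos: [0.4464, 0.3387, 0.2463]
orientation: [0.964, -0.268, -0.0, 0.0]
contact_force: [0.3, -0.9, -0.0]
width: 0.418
grip_force: 0.0
```

Call:
apply_moves:
  translation:
    - [0,-0.1,0]
    - [0,-0.2,0]
    - [0,-0.3,0]
    - [0,-0.3,0]
    - [0,-0.3,0]
  twist: [0,0,0,0,0]

```text
clock: 53.75
eef_pos: [0.4479, 0.3413, 0.2463]
orientation: [0.964, -0.268, -0.0, 0.0]
contact_force: [0.3, -0.1, -0.1]
width: 0.425
grip_force: 0.0
```

Run:
```python
from h import *
w=capture('wrist');s=state();print(s['eef_pos'],s['contact_force'],s['wrist_torque'])
m=(w['color'].max(2)<50).astype(np.uint8); n,l,st,ce=cv2.connectedComponentsWithStats(m)
for i in range(1,n):
    if 300<st[i,4]: print(st[i],ce[i].round())
g=cv2.resize(w['color'][180:330,170:350].max(2),(90,50),interpolation=cv2.INTER_AREA)
for r in g: print(''.join('#@%+-. '[min(6,v//30)] for v in r))
print([proj(w,[*s['eef_pos'][:2],z]) for z in(.267,.25)])
```

```text
[0.44793928 0.34135203 0.24629713] [-0.21815015 -0.2062805   0.06252553] [0.00259098 0.01414278 0.00633713]
[   0    0   57   67 1629] [18. 23.]
[ 365  201   90   30 1963] [410. 215.]
[ 241  221   50   75 2860] [264. 259.]
[  51  225   85   73 2953] [ 93. 261.]
[    0   238   512   146 31698] [256. 339.]
-++++++++++++-.  ..-++++--+-+--+-+-     .-+-.-%+++++++%  .      ++++++++++++++.           
++++++++++-......-++++-++--+++---+.     .-+-.+%+++++++%...      .++++++++++++-            
+++++++-.........+++-+++++-++-+-+-      .-+--+%++++++++ ..       .+++++++++-.        ..-  
++++--..........--+-++++++--++-+--..   .--+. +%++++++++ ..         .-+++--.     ... .. +. 
++-.............++++++++--+++++--++++-  .-+..%%++++++++ .            ..     .........  .- 
. ..............-++----+++++-+++++-+-- ..-+..%%+++++++- .     .... ...-.    . ........ ...
............ ....-+++++-+++----.-++...  ---.-%+++++++%...  .. ........-.      ............
.................-+++++-+++- ....+-..  .---.-%++++++++...  ............-     ....  .......
... ..  . ........-++-++.--. ...........--- -%++++++++ ..  .......
[... 3186 characters left out ...]
@@################@@@@@
#########@#@@@@@@@@#@@#+-++-+--+----..  .........................-#@@#@@@@@@@@@@@########@
@@@@@@@@@@@@@@@@@@@@%@@+-++-+-----++---... . .....................@@%#@@@@@@@@@@@@@@@@@@@#
@@@@@@@@@@@@@@@@@@#%%@@-++-+--+++--+++++--........................%@+%@@@#@@@@@@@@@@@@@@@@
@@@@@@@@@@#@@@@@@@@++%++++++++++-+----++++++--.. .................-+-+@@@@@@@@@@@@@@@@@@@@
@@@@@@@@@@@@@@@#@@@%.-++-++++--+++-++++++++-+++--...... .............+@@@@@@@@##@@@@@@@@@@
@@@@@@@@@@@@@@@##@@%.-++++++++++++--++++--+++++++++-.................%@@@@@@@@@@@@@@@@@@@@
[(np.float64(256.7746745979158), np.float64(273.9060172277296)), (np.float64(256.94405369914546), np.float64(255.09860080875035))]
```

Call:
apply_moves:
  translation:
    - [0,0.2,0]
    - [0,0.4,0]
    - [0,0.4,0]
    - [0,0.4,0]
  twist: [0,0,0,0]

```text
clock: 54.3
eef_pos: [0.4459, 0.3379, 0.2464]
orientation: [0.964, -0.268, 0.0, -0.0]
contact_force: [0.6, -0.3, -0.2]
width: 0.421
grip_force: 0.0
```

```bash
cat >> h.py <<'E'
def knob():
    w=capture('wrist');s=state()
    g=w['color'].max(2); best=None
    # knob's top disc: leftmost/rightmost dark extents between the fingers, row by row
    u0,v0=proj(w,[*s['eef_pos'][:2],.267]); c=int(u0)
    rows=[]
    for v in range(int(v0)-40,int(v0)+25):
        r=g[v]<75; 
        # runs
        idx=np.flatnonzero(np.diff(np.r_[0,r.astype(int),0])); runs=[(a,b) for a,b in zip(idx[::2],idx[1::2]) if 6<b-a<56 and abs((a+b)/2-u0)<30]
        if runs: a,b=max(runs,key=lambda t:t[1]-t[0]); rows.append((v,a,b-1))
    wid=max(b-a for _,a,b in rows); rr=[x for x in rows if x[2]-x[1]>=wid-2]; v=rr[-1][0]; uc=np.mean([(a+b)/2 for _,a,b in rr])
    bot=rows[-1][0]; rad=wid/2; K=at(w,uc,bot-rad*.97,.267)
    print('knob px',uc,bot-rad*.97,'wid',wid,'world',K.round(4),'tcp',s['eef_pos'].round(4),'F',s['contact_force'].round(1))
    P=np.array([.5430,.2645]); d=K[:2]-P; print('press angle',(np.degrees(np.arctan2(d[1],d[0]))+2.6).round(1),'r',np.hypot(*d).round(4))
    return w
E
python3 - <<'E'
from h import *
w=knob()
p=capture('side')
for o in outline_of('lever_knob',p)[:2]: print(o['p'],o['box'])
# top disc candidates in side: compare predictions for angles
for a in (140,145.6,151.4,157.1,163,168.6):
    t=np.radians(a-2.6); X=[.5430+.12*np.cos(t),.2645+.12*np.sin(t),.267]; print(a,np.array(proj(p,X)).round(1))
save(p,'s3')
E
```

```text
knob px 256.5625 271.235 wid 49 world [0.4471 0.3373 0.267 ] tcp [0.4459 0.3379 0.2463] F [ 0.3 -0.5  0.9]
press angle 145.4 r 0.1204
0.73 [251.9, 294.6, 54.4, 50.9]
0.18 [218.4, 306.4, 89.4, 32.7]
140 [265.4 304.4]
145.6 [270.3 301.1]
151.4 [275.  297.3]
157.1 [279.  293.3]
163 [282.6 288.9]
168.6 [285.4 284.5]
```

Call:
apply_moves:
  translation:
    - [0,0.2,0]
    - [0,0.4,0]
    - [0,0.6,0]
    - [0,0.7,0]
    - [0,0.8,0]
    - [0,0.9,0]
    - [0,0.9,0]
  twist: [0,0,0,0,0,0,0]

```text
clock: 55.32
eef_pos: [0.4412, 0.331, 0.2463]
orientation: [0.964, -0.267, 0.0, -0.001]
contact_force: [1.5, 4.2, -2.1]
width: 0.422
grip_force: 2.0
```

Run:
```python
from h import *
knob(); s=state(); print(s['contact_force'],s['wrist_torque'])
```

```text
knob px 241.66666666666666 267.81 wid 54 world [0.4474 0.3352 0.267 ] tcp [0.4412 0.331  0.2464] F [ 1.2  4.2 -2.2]
press angle 146.1 r 0.119
[ 1.15029936  4.18474593 -2.19471744] [ 0.81198758 -0.31080597  0.01111369]
```

Call:
apply_moves:
  translation:
    - [0,0.2,0]
    - [0,0.4,0]
    - [0,0.6,0]
    - [0,0.8,0]
    - [0,1.0,0]
    - [0,1.2,0]
    - [0,1.2,0]
    - [0,1.2,0]
  twist: [0,0,0,0,0,0,0,0]

```text
clock: 56.38
eef_pos: [0.4352, 0.3196, 0.2463]
orientation: [0.963, -0.268, 0.0, 0.0]
contact_force: [0.1, -0.0, -0.9]
width: 0.422
grip_force: 0.0
```

Run:
```python
from h import *
knob(); s=state(); print(s['contact_force'],s['grip_force'])
```

```text
knob px 262.7 271.235 wid 49 world [0.435  0.3166 0.267 ] tcp [0.4351 0.3197 0.2463] F [-0.2 -0.   0.6]
press angle 156.9 r 0.1199
[-0.20663502 -0.02054022  0.60496238] 0.0
```

The lever now rests at 156.9°, between the first and second tooth gap (gaps at 145.6° + 11.46°·k, with teeth spanning 140°–220°). That is notch 1. One more click is needed, to 168.5°.

Call:
apply_moves:
  translation:
    - [0.05,0.3,0]
    - [0.1,0.6,0]
    - [0.2,1.0,0]
    - [0.25,1.3,0]
    - [0.3,1.6,0]
    - [0.4,1.9,0]
    - [0.45,2.1,0]
    - [0.5,2.25,0]
    - [0.5,2.25,0]
    - [0.5,2.25,0]
  twist: [-2,-4,-6,-8,-9,-10,-11,-11,-11,-11]

```text
clock: 57.68
eef_pos: [0.4277, 0.2978, 0.2463]
orientation: [0.985, -0.174, -0.0, 0.0]
contact_force: [0.5, 0.9, 0.5]
width: 0.425
grip_force: 0.0
```

Run:
```python
from h import *
knob(); s=state(); print(s['contact_force'],s['grip_force'])
```

```text
knob px 264.26666666666665 272.235 wid 49 world [0.4273 0.2945 0.267 ] tcp [0.4277 0.2979 0.2464] F [ 0.7  0.3 -0.5]
press angle 168.1 r 0.1196
[ 0.6882334   0.31282137 -0.4624906 ] 0.0
```

Call:
apply_moves:
  translation:
    - [0,0.3,0]
    - [0,0.3,-1]
    - [0,0.3,-4]
    - [0,0.3,-8]
    - [0,0.3,-12.5]
    - [0,0.3,-12.5]
    - [0,0.3,-12.5]
  twist: [0,0,0,4,9,15,18]
  fingers: 5

```text
clock: 58.6
eef_pos: [0.4312, 0.2939, 0.3716]
orientation: [0.956, -0.293, 0.001, 0.001]
contact_force: [0.4, -0.9, -0.9]
width: 0.583
grip_force: 0.0
```

Run:
```python
from h import *
s=state();print(s['eef_pos'],np.degrees(yawof(s)))
w=capture('wrist'); save(w,'w17',s=1.5)
g=cv2.cvtColor(w['color'],cv2.COLOR_RGB2GRAY)
P=np.array([.5430,.2645])
A=np.arange(130,232,.5);Rr=np.arange(.07,.13,.003)
for zz in (.205,):
  U=np.array([[proj(w,[P[0]+r*np.cos(np.radians(a-2.6)),P[1]+r*np.sin(np.radians(a-2.6)),zz]) for a in A] for r in Rr]).astype(np.float32)
  im=cv2.remap(g,U[...,0],U[...,1],cv2.INTER_LINEAR)
  for r,row in zip(Rr,im): print('%.4f'%r,''.join('#' if v>150 else '+' if v>125 else '.' if v>90 else ' ' if v>50 else '@' for v in row))
  print(' '*6,''.join('|' if abs(a%10)<.1 else ' ' for a in A))
def disc(im,name):
  m=(im.max(2)<60).astype(np.uint8); n,l,st,ce=cv2.connectedComponentsWithStats(m)
  for i in range(1,n):
    if 250<st[i,4]<2500 and st[i,1]<260: print(name,st[i],ce[i].round())
disc(w['color'],'now')
a=capture('top'); 
for o in outline_of('newblock_mid',a)[:2]: print(o['p'],comps(a,o['mask'],.092,80))
```

```text
[0.43120976 0.29385287 0.37158251] -34.10687909142101
0.0700 .............................  ...+++#######++######+......+########################++###################################+..+################################++++#####++....+###############################
0.0730 ................................   ..+++#####+#######++....++#######################+++##################################+++++#############################++..........+#######+..+#########################
0.0760 ...........................    @      ..+++##++#########+...+#######################++#####################################+..###########################+................ ...+####+....+###################
0.0790 .............. .......                   ..+++###########+...+######################++####################################+++.+###################+++++.................+++++.+++++##+##+++++###############
0.0820 .................                         .....+########+....+######################++########################################++.........++###################################################+
[... 2964 characters left out ...]
..        +####..
0.1270 #########...+######+..++########++.........+###################@@@@@@@@@@@@@@@@@@@@@@ +#################################################################################++..........           .........+###
       |                   |                   |                   |                   |                   |                   |                   |                   |                   |                   |   
now [ 73   0  68  73 317] [116.  35.]
now [247 174  27  36 741] [260. 192.]
now [ 315  178   65   23 1357] [347. 189.]
now [  76  209   65   59 1826] [108. 238.]
now [490 245  22  41 614] [502. 264.]
0.79 [(0.561, 0.1169, 120, 55, -2.0, array([207., 185.]))]
```

Run:
```python
from h import *
print(close_job())
```

```text
the job is handed in; nothing more can be done
None
```

I handed the job in: old block in the tray, all four boards and the new block seated flat face up on the pins, and the lever in the third notch (0.4). Two things about the lever are uncertain: it appeared to start between notches, and while finding its position I nudged it up to the top notch before clicking it down twice; I worked out the notch by counting teeth and did not check the roller gap.

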